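# Refill the padlock rail

## Task

Refill the tilted padlock rail: draw its gate fully open, then slide in every padlock lying on the bench, one by one by the mouth, the longest first and the shortest last, each lying flat with its blunt end leading and its shackle trailing towards the mouth. Then slide in the knobbed follower weight behind them and push the gate fully shut, with everything wholly inside the tube; do not knock over the oil bottle.

Things in the scene. Friction and masses are not known exactly. Their poses are not given: they have to be found in the camera images.
- gate (a joint): The gate across the rail's mouth: a steel plate 16 mm high, 4 mm thick, that slides straight sideways in front of the tube. 0 = shut (plate fully across the mouth), 0.062 m = fully open (plate wholly clear of the mouth). It opens along the -y axis of channel, drags with about 1.5 N and stays where it is left.
- gate_grip (a point): Point to grip on the gate's handle: an upright black square post 14 x 14 mm, 48 mm long, standing along the z axis of channel on the outer end of the gate plate. The point is on its axis, 12 mm below its top, 44 mm above the plane of the rail's floor, and moves with the gate: 56 mm to the -y side of the rail's middle line when shut, 118 mm when open.
- channel: Tilted rail: an aluminium C-section tube fixed on a stand (place and direction vary). Origin: middle of its floor at the tube's mouth, 140 mm above the bench. x runs down the slope into the tube (0.35 rad below level), y across, z square to the floor, upwards. Tube x = 0 to 336 mm, inside 40.4 wide, 26 high, outside 48 x 29. Its roof has a 16 mm slot along the middle: padlocks go in only by the mouth.
- tray (a point): Middle of the floor of the loading tray above the mouth, at x = -62 mm of channel, axes as channel's. The tray: x = -115 to 0 of channel, 82 mm wide, open above and at its upper end, with two guides 7 mm high, 4 mm thick, narrowing from 66 mm apart (x = -108) to 39 mm (x = -12). The floor is slick (friction 0.14): a padlock let go here slides down by itself. The gate plate crosses at x = -5.
- rail_stop (a point): Middle of the floor at the tube's closed lower end, 336 mm down from the mouth, axes as channel's. Five padlocks and the follower fit between it and the mouth.
- follower: The follower weight: steel block 32 mm long (x), 36 mm wide (y), 22 mm high (z), with a stem 8 mm thick and on it a black round knob 20 mm in diameter that reaches from 34 to 52 mm above the underside; 0.2 kg. Origin: centre of its underside. It stands knob up on the bench; in the tube its stem runs in the roof's slot and the knob stays above the roof. Either end may go first.
- lock0: Padlock 1 of up to 5 by length (may be absent), lying flat: brass body 56 mm long (x), 36 mm wide (y), 22 mm thick (z), with a steel shackle of 7 mm bar, 29 mm wide, that stands out 18 mm from its -x end; 74 mm over all. Origin: centre of the brass body, 11 mm above what it lies on. +x points to the blunt end (with the keyhole), the shackle is at -x. Both flat faces are alike. About 0.21 kg.
- lock1: Padlock 2 of up to 5 by length (may be absent), lying flat: brass body 48 mm long (x), 36 mm wide (y), 22 mm thick (z), with a steel shackle of 7 mm bar, 29 mm wide, that stands out 18 mm from its -x end; 66 mm over all. Origin: centre of the brass body, 11 mm above what it lies on. +x points to the blunt end (with the keyhole), the shackle is at -x. Both flat faces are alike. About 0.20 kg.
- lock2: Padlock 3 of up to 5 by length (may be absent), lying flat: brass body 40 mm long (x), 36 mm wide (y), 22 mm thick (z), with a steel shackle of 7 mm bar, 29 mm wide, that stands out 18 mm from its -x end; 58 mm over all. Origin: centre of the brass body, 11 mm above what it lies on. +x points to the blunt end (with the keyhole), the shackle is at -x. Both flat faces are alike. About 0.18 kg.
- lock3: Padlock 4 of up to 5 by length (may be absent), lying flat: brass body 32 mm long (x), 36 mm wide (y), 22 mm thick (z), with a steel shackle of 7 mm bar, 29 mm wide, that stands out 18 mm from its -x end; 50 mm over all. Origin: centre of the brass body, 11 mm above what it lies on. +x points to the blunt end (with the keyhole), the shackle is at -x. Both flat faces are alike. About 0.16 kg.
- lock4: Padlock 5 of up to 5 by length (may be absent), lying flat: brass body 24 mm long (x), 36 mm wide (y), 22 mm thick (z), with a steel shackle of 7 mm bar, 29 mm wide, that stands out 18 mm from its -x end; 42 mm over all. Origin: centre of the brass body, 11 mm above what it lies on. +x points to the blunt end (with the keyhole), the shackle is at -x. Both flat faces are alike. About 0.15 kg.
- oil: White oil bottle, 48 mm in diameter and 120 mm high, standing on the bench; to be left standing. Origin: centre of its underside.
Not all that is in view belongs to the job. Leave any red look-alike of the lock2 alone.

How it is judged:
By the outcome, as a careful person would: the job done as asked, in the order asked, and still so for the second after the job is handed in, with the robot touching nothing.
Of lock0, lock1, lock2, lock3, lock4 only 3 to 5 are there at a start; the rules pass over those that are not, and their reading is None.
At some moment in a run one of lock0, lock1, lock2, lock3, lock4 may be knocked a few centimetres aside while the robot is not near it.
Once in a run the grip may slacken for a moment while it holds something.
It also fails if it takes over 210 s, if anything falls off the work surface, if the arm or the gripper's body presses on something with over 40 N, if the wrist force passes 120 N, or if a joint passes its speed limit or range.

## Robot

A 6-joint arm with a two-finger parallel gripper is mounted at the origin on the work surface. World frame = base frame: x ahead of the robot, y to its left, z up, the work surface at z = 0. Lengths are in m, angles in degrees, forces in N, time in s.
With the tool pointing down it reaches from about 0.35 to 0.975 m from the base axis. Payload 7.1 kg.
Tool frame: the origin (TCP) lies on the centre line of the jaws, within the pads' length; the fingertips stand ctrl.tcp_to_tips ahead of it and the grasp point (between the pads) lies 6 mm ahead of it (ctrl.tcp_to_tips is the distance from the TCP to the fingertips, in m); z points along the fingers, y is the line along which they close (so a half turn about z gives the same grasp; the last joint's range is limited). The gripper opens to 88 mm and grips with 3 to 60 N. Pads are 20 mm wide; open, the fingers measure 115 mm over their backs; the gripper's body (75 mm by 178 mm) begins 61 mm behind the grasp point.
Start: joints at [70.474, 24.242, 93.386, -0, 62.372, -1.089], TCP at [0.198, 0.593, 0.248] pointing down, gripper open.
Joint ranges: [-172.04, 172.04], [-51.8, 120.97], [4.93, 147.93], [-75.15, 255.16], [6.16, 154.13], [-145.62, 145.62]. Speed limits (degrees/s): [136.94, 136.94, 172.46, 180, 180, 180].

## Interface

Orientations are given as [roll, pitch, yaw] about the fixed x, y, z axes, in that order (R = Rz(yaw) Ry(pitch) Rx(roll)).
In Python, from workcell import ctrl gives the robot as it stands. The module is installed in compiled form; this text tells all that it offers.
- The arm moves only by the tool play_rows, never from a script. Its argument "deltas" is a list of rows, each an object with "linear": the shift along the world's x, y, z in cm, a list of three; "spin": the turn about the world's z in rad. A call has 1 to 12 rows; each row shifts and turns the commanded pose from where the row before left it; what a row does not reach is not made up. A row lasts 1/10 s, in which the tool goes at most 50 mm and 8.59 degrees, less where a joint would pass 70% of its speed; a pose out of reach is approached as far as the arm can. A call with a gripper value outside its range is refused whole. "fingers" is the opening, from 0 (shut) to 1 (fully open), set as the call begins (left out, the last holds). The fingers move at their own pace and stop on an object; "grip_force" is the grip in N (left out, the last holds). Time passes only in rows, so rows that do not move let the fingers close. It gives the time, the measured TCP pose, the force, the opening and the grip force at its end, in the units of the state.
- ctrl.get_obs(): the state, without advancing time (a new reading comes with each control period).
- ctrl.grab_frame(name): name is "side" or "top" or "wrist"; returns a dict with "image" (420x560x3 uint8, red, green, blue), "vertical_fov" (degrees; the focal length in pixels is half the picture's height over the tangent of half this angle, whatever the lens; pixels are square), "cx", "cy" (the principal point, pixels), "xyz" and "orientation" of the camera in the world; the wrist camera has in their place "hand_eye" (4x4, takes a point from camera to tool coordinates, whose origin is the TCP and whose axes are the flange's). Camera axes: x right, y down, z forward; pixel columns grow to the right and rows downward; lengths in m; the calibration is good to about 2 mm. A picture is of the moment at which its call begins: read the wrist's pose just before it. There is no depth.
- ctrl.close_job(): hands the job in; it is judged then, once.
The state is a dict: "t": time; "q": joint angles; "joint_vel": joint speeds; "effort": joint torques, N m; "eef_pos": TCP position; "orientation": TCP orientation; "wrist_force": force on the tool from outside, world axes, zero at the start; "wrist_torque": the same for the moment, N m; "finger_gap": opening from 0.0 (shut) to 1.0 (fully open); "finger_force": force on a finger pad.
Only numpy, scipy, OpenCV 4.12 (cv2) and the standard library are available. Lean on these libraries where they do the work, as an engineer would, in place of code of your own. Each camera call takes 0.05 s, during which the arm holds its last target. There are 200 camera calls.

## Working session

There is one attempt and no reset: what is moved stays moved. The work goes in short steps, Python scripts to look and compute and a tool call to move; the robot and the scene stay as the last step left them, time stands still between calls to the robot, and variables do not carry over. Pictures are saved under pics/ and viewed, at most 14 in all, crops included, and the job is handed in when it is done.

Besides the shell and the picture viewer there is one more tool, called after ">>>" by a JSON object that holds its "name" and its "arguments". play_rows: Moves the arm, as the interface text tells. Its arguments: {"type":"object","properties":{"deltas":{"type":"array"},"fingers":{"type":"number"},"grip_force":{"type":"number"}},"required":["deltas"]}

```bash
mkdir -p pics; cat > h.py <<'E'
import numpy as np, cv2, json
from scipy.spatial.transform import Rotation as R
from workcell import ctrl
def snap(n,tag):
    o=ctrl.get_obs(); f=ctrl.grab_frame(n)
    cv2.imwrite(f'pics/{tag}.png',f['image'][:,:,::-1])
    d={k:(np.array(v).tolist()) for k,v in f.items() if k!='image'}
    d['eef']=np.array(o['eef_pos']).tolist(); d['eo']=np.array(o['orientation']).tolist()
    json.dump(d,open(f'pics/{tag}.json','w')); return d
def cam(tag):
    d=json.load(open(f'pics/{tag}.json')); f=210/np.tan(np.radians(d['vertical_fov']/2))
    if 'hand_eye' in d:
        T=np.eye(4);T[:3,:3]=R.from_euler('xyz',d['eo'],degrees=True).as_matrix();T[:3,3]=d['eef']
        T=T@np.array(d['hand_eye'])
    else:
        T=np.eye(4);o=np.array(d['orientation'])
        T[:3,:3]=o if o.shape==(3,3) else R.from_euler('xyz',o,degrees=True).as_matrix();T[:3,3]=d['xyz']
    return f,d['cx'],d['cy'],T
def ray(tag,u,v):
    f,cx,cy,T=cam(tag); r=T[:3,:3]@np.array([(u-cx)/f,(v-cy)/f,1]); return T[:3,3],r/np.linalg.norm(r)
def onz(tag,u,v,z):
    p,r=ray(tag,u,v); return p+r*(z-p[2])/r[2]
def tri(*l):
    A=np.zeros((3,3));b=np.zeros(3);rs=[ray(*x) for x in l]
    for p,r in rs: M=np.eye(3)-np.outer(r,r);A+=M;b+=M@p
    x=np.linalg.solve(A,b); return x,[float(np.linalg.norm((np.eye(3)-np.outer(r,r))@(x-p))*1000) for p,r in rs]
def proj(tag,X):
    f,cx,cy,T=cam(tag); c=T[:3,:3].T@(np.array(X)-T[:3,3]); return np.array([cx+f*c[0]/c[2],cy+f*c[1]/c[2]])
E
python3 - <<'E'
from h import *
print(ctrl.tcp_to_tips, ctrl.get_obs())
for n in('side','top','wrist'): print(snap(n,n+'0'))
def big(t): cv2.imwrite(f'pics/{t}b.png',cv2.resize(cv2.imread(f'pics/{t}.png'),(800,600),interpolation=cv2.INTER_CUBIC))
for n in('side0','top0'): big(n)
E
```

```text
0.025 {'t': 0.0, 'q': array([ 7.04727429e+01,  2.42840626e+01,  9.34306846e+01,  9.46064451e-05,
        6.23714562e+01, -1.08717987e+00]), 'joint_vel': array([ 0.06510046, -0.00799521,  0.04965514, -0.00764146,  0.0416995 ,
       -0.01558641]), 'effort': array([ 1.34735667e-03, -5.44616318e+01, -2.73683506e+01,  6.44879811e-02,
        2.24998151e-02, -7.10032873e-05]), 'eef_pos': array([0.19748608, 0.59244424, 0.24691081]), 'orientation': array([-1.79913814e+02, -1.71933564e-03,  1.61559878e+02]), 'wrist_force': array([-0.11486038,  0.0356281 , -0.17834902]), 'wrist_torque': array([ 0.00370613, -0.02490043,  0.01496267]), 'finger_force': 0.0, 'finger_gap': 1.0013017435158733}
{'vertical_fov': 43.11090519454073, 'cx': 275.12276556976644, 'cy': 206.65747483126353, 'xyz': [0.0990071349830505, -1.2886094703728697, 1.0074302690486796], 'orientation': [-124.39685284835777, -0.5790482064914733, -18.398181609702178], 'eef': [0.19748607587102723, 0.5924442385045483, 0.2469108088164731], 'eo': [-179.91381377550886, -0.0017193356412798582, 161.55987753279354]}
{'vertical_fov': 56.25929875482
[... 186 characters left out ...]
9.83064834270935], 'eef': [0.1974699140009035, 0.5924723558046906, 0.24694071931098124], 'eo': [-179.91686681868833, -0.002215730598262056, 161.5642180433474]}
{'vertical_fov': 62.452364406560804, 'cx': 279.4772357793366, 'cy': 212.84781029260117, 'hand_eye': [[-0.0013708156748565474, -0.9675704516451857, -0.25259758899782586, 0.06742985580618144], [0.9999987367393045, -0.001529602434328872, 0.00043224551546771126, -0.0008380157987940562], [-0.0008046018756593709, -0.25259667737229213, 0.9675713261544585, -0.13759159460374523], [0.0, 0.0, 0.0, 1.0]], 'eef': [0.19750242808703553, 0.5924999006056795, 0.24700010075467121], 'eo': [-179.92301139775407, -0.0003527561201776764, 161.56480620876727]}
```

View pics/side0b.png

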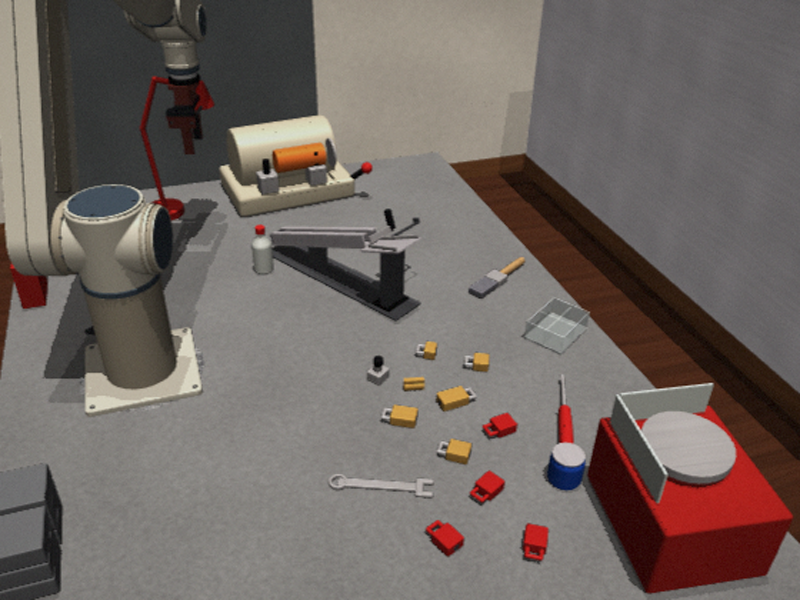

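View pics/top0b.png

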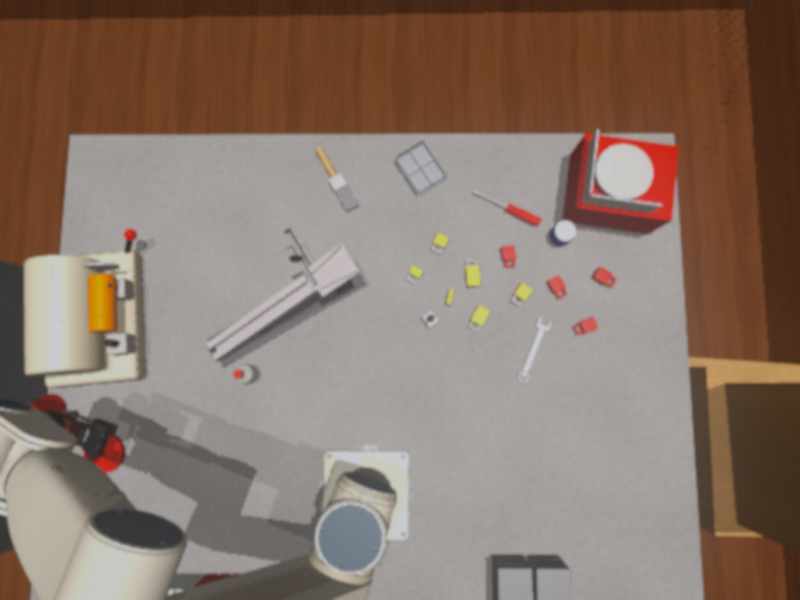

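The side and top views show all five brass padlocks right of the rail. In top-view pixels (800 px wide) they are at (473,274), (481,317), (523,293), (440,242) and (414,273). The follower is at (430,319), a brass decoy at (449,297), the gate post at (296,258), the tray at (335,270), and the oil bottle at (244,374), near the rail's lower end.

```bash
python3 - <<'E'
from h import *
s=.7
for n,u,v,z in [('A',473,276,.02),('B',480,318,.02),('C',522,294,.02),('D',440,242,.02),('E',414,273,.02),('fol',430,319,.04),('post',296,258,.18),('trayc',335,270,.16),('mouth',318,285,.165),('end',212,350,.05),('oil',240,374,.11)]:
    print(n,onz('top0',u*s,v*s,z).round(3))
E
```

```text
A [ 0.567 -0.28   0.02 ]
B [ 0.454 -0.297  0.02 ]
C [ 0.518 -0.409  0.02 ]
D [ 0.659 -0.192  0.02 ]
E [ 0.575 -0.123  0.02 ]
fol [ 0.449 -0.164  0.04 ]
post [0.583 0.162 0.18 ]
trayc [0.557 0.07  0.16 ]
mouth [0.519 0.11  0.165]
end [0.367 0.399 0.05 ]
oil [0.306 0.306 0.11 ]
```

>>> {"name": "play_rows", "arguments": {"deltas": [{"linear": [2.5,-3.9,1.5],"spin": 0},{"linear": [2.5,-3.9,1.5],"spin": 0},{"linear": [2.5,-3.9,1.5],"spin": 0},{"linear": [2.5,-3.9,1.5],"spin": 0},{"linear": [2.5,-3.9,1.5],"spin": 0},{"linear": [2.5,-3.9,1.5],"spin": 0},{"linear": [2.5,-3.9,1.5],"spin": 0},{"linear": [2.5,-3.9,1.5],"spin": 0},{"linear": [2.5,-3.9,1.5],"spin": 0},{"linear": [2.5,-3.9,1.5],"spin": 0},{"linear": [2.5,-3.9,1.5],"spin": 0},{"linear": [2.5,-3.9,1.5],"spin": 0}], "fingers": 1, "grip_force": 20}}

```text
t: 1.35
eef_pos: [0.4982, 0.123, 0.4283]
orientation: [180.0, -0.0, 161.6]
wrist_force: [0.3, 0.4, 0.5]
finger_gap: 1.002
finger_force: 0.0
```

>>> {"name": "play_rows", "arguments": {"deltas": [{"linear": [0,0,0],"spin": 0},{"linear": [0,0,0],"spin": 0},{"linear": [0,0,0],"spin": 0}]}}

```text
t: 1.65
eef_pos: [0.4968, 0.1256, 0.4269]
orientation: [-180.0, -0.1, 161.6]
wrist_force: [0.1, -0.2, -0.1]
finger_gap: 0.998
finger_force: 0.0
```

```bash
python3 - <<'E'
from h import *
print(snap('wrist','w1'))
E
```

```text
{'vertical_fov': 62.452364406560804, 'cx': 279.4772357793366, 'cy': 212.84781029260117, 'hand_eye': [[-0.001367463263949467, -0.967570034469465, -0.25259920514716366, 0.06743114099906872], [0.9999987406730988, -0.0015265653430636972, 0.00043387840305343184, -0.000837873549049295], [-0.0008054169336610751, -0.25259829372941245, 0.9675709035045194, -0.13759335125481176], [0.0, 0.0, 0.0, 1.0]], 'eef': [0.4967624801526477, 0.12557624478671295, 0.4268721598730632], 'eo': [-179.97300890767042, -0.09100796524985548, 161.59205711660445]}
```

>>> {"name": "play_rows", "arguments": {"deltas": [{"linear": [0,-2,-2],"spin": 0},{"linear": [0,-5,0],"spin": 0},{"linear": [0,-5,0],"spin": 0},{"linear": [0,-5,0],"spin": 0},{"linear": [0,0,0],"spin": 0},{"linear": [0,0,0],"spin": 0},{"linear": [0,0,0],"spin": 0}]}}

```text
t: 2.4
eef_pos: [0.4974, -0.0435, 0.4074]
orientation: [180.0, -0.0, 161.7]
wrist_force: [0.4, -0.0, 0.1]
finger_gap: 1.001
finger_force: 0.0
```

```bash
python3 - <<'E'
from h import *
print(snap('wrist','w2')['eef'])
E
```

```text
[0.49743555637871795, -0.0435429809172386, 0.4073897587028713]
```

>>> {"name": "play_rows", "arguments": {"deltas": [{"linear": [0,-5,0],"spin": 0},{"linear": [0,-5,0],"spin": 0},{"linear": [0,-5,0],"spin": 0},{"linear": [0,0,0],"spin": 0},{"linear": [0,0,0],"spin": 0},{"linear": [0,0,0],"spin": 0}]}}

```text
t: 3.05
eef_pos: [0.4979, -0.1933, 0.4075]
orientation: [180.0, -0.0, 161.7]
wrist_force: [0.8, 0.3, -0.8]
finger_gap: 0.999
finger_force: 0.0
```

```bash
python3 - <<'E'
from h import *
print(snap('wrist','w3')['eef'])
print(ctrl.get_obs()['t'])
for t in('w1','w2','w3'): cv2.imwrite(f'pics/{t}b.png',cv2.resize(cv2.imread(f'pics/{t}.png'),(800,600),interpolation=cv2.INTER_CUBIC))
E
```

```text
[0.49792680819217744, -0.1933487957357396, 0.4075469120439344]
3.1
```

View pics/w1b.png

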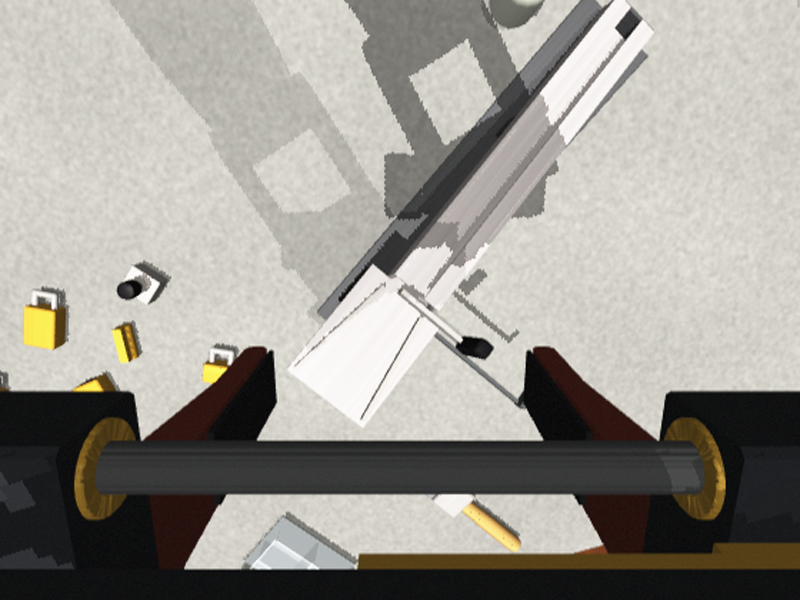

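View pics/w2b.png

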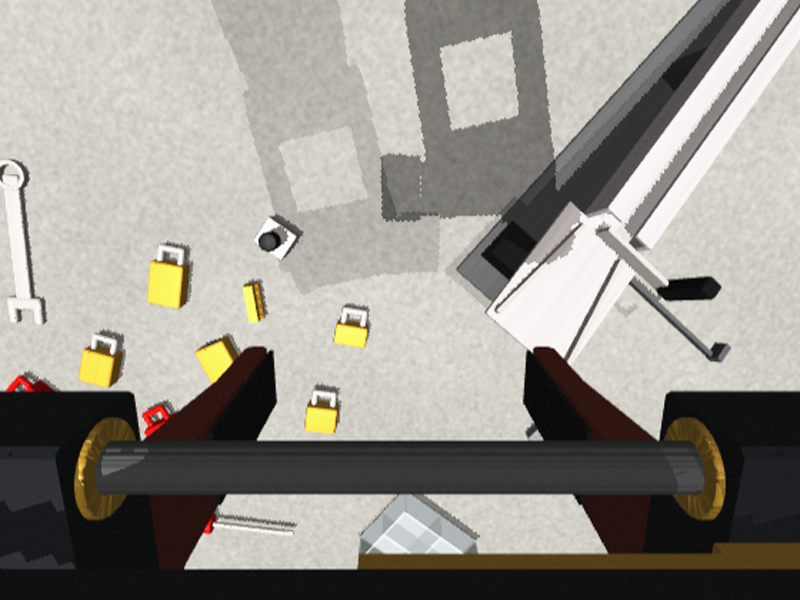

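View pics/w3b.png

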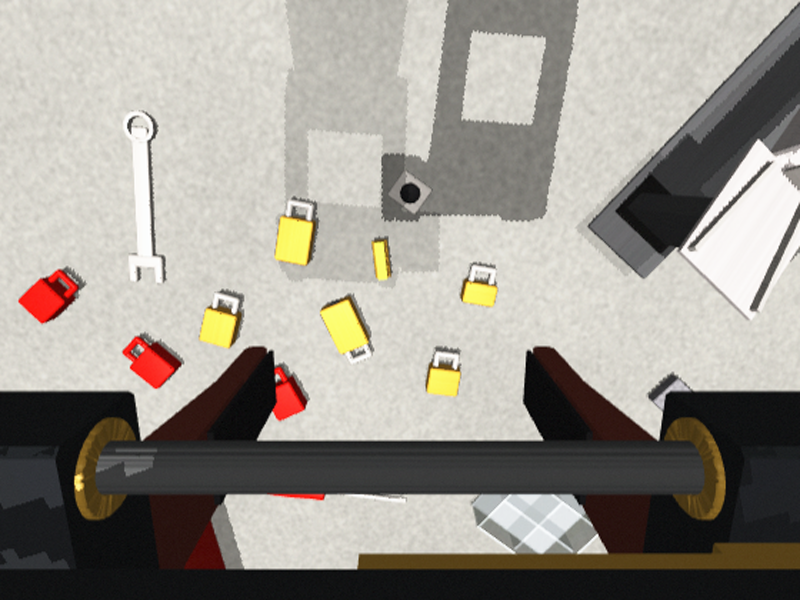

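w1–w3 show the gate post top at w1 (475,347), the tray's upper corners at w1 (289,371)/(362,426), and the follower knob at w3 (410,193), w2 (268,241). The longest lock, at w3 (345,327), has its shackle pointing to lower right. The other four locks have theirs pointing up in the image. Next I'll fit box silhouettes to the locks and make crops of the rail.

```bash
cat > fit.py <<'E'
from h import *
from scipy.optimize import minimize
def yel(tag):
    im=cv2.imread(f'pics/{tag}.png');h=cv2.cvtColor(im,cv2.COLOR_BGR2HSV)
    return cv2.inRange(h,(18,110,50),(35,255,255))
def box(x,y,a,L,z0=0.,W=.036,H=.022):
    c,s=np.cos(a),np.sin(a)
    return [[x+c*i-s*j,y+s*i+c*j,z0+k] for i in(-L/2,L/2) for j in(-W/2,W/2) for k in(0,H)]
def sil(tag,P):
    S=6; q=np.array([proj(tag,p) for p in P]); h=cv2.convexHull(np.round((q+.5)*S*16).astype(np.int32))
    m=np.zeros((420*S,560*S),np.uint8); cv2.fillConvexPoly(m,h,255,shift=4)
    return cv2.resize(m,(560,420),interpolation=cv2.INTER_AREA)/255.
def fit(masks,g,L=None,z=False):
    def cost(p):
        LL=L or p[3]*.05; z0=p[-1]*.05 if z else 0.
        c=0
        for t,m in masks: c+=np.abs(sil(t,box(p[0],p[1],p[2],LL,z0))-m).sum()
        return c
    p0=list(g)+([] if L else [.8])+([0.] if z else [])
    best=None
    d=[.006,.006,.2]+([] if L else [.3])+([.2] if z else [])
    S=np.vstack([p0]+[np.array(p0)+np.eye(len(p0))[i]*d[i] for i in range(len(p0))])
    r=minimize(cost,p0,method='Nelder-Mead',options=dict(initial_simplex=S,xatol=1e-4,fatol=.05,maxiter=250))
    return r
def comps(tag):
    n,l,st,c=cv2.connectedComponentsWithStats(yel(tag)); return [(l==i,st[i],c[i]) for i in range(1,n) if st[i][4]>60]
E
python3 - <<'E'
from fit import *
C3=comps('w3')
C2=comps('w2')
for m,st,c in C3:
    if c[1]>300: continue
    p=onz('w3',c[0],c[1],.015); 
    # initial yaw from the principal axis
    ms=[('w3',m.astype(float))]
    u=proj('w2',p); near=[k for k in C2 if np.hypot(*(k[2]-u))<6]
    if near and st[4]>200: 
        r2=fit([('w3',m.astype(float)),('w2',near[0][0].astype(float))],[p[0],p[1],0.],z=True) if 0 else None
    best=min((fit(ms,[p[0],p[1],a]) for a in (0,.6,-.6)),key=lambda r:r.fun)
    q=best.x; print(c.round(1),st[4],'xy',q[:2].round(4),'yaw',round(np.degrees(q[2]),1),'L',round(q[3]*50,1),'cost',round(best.fun,1))
    if near:
        r=fit(ms+[('w2',near[0][0].astype(float))],q[:3],L=q[3]*.05,z=True); print('   two views',r.x[:2].round(4),np.degrees(r.x[2]).round(1),'bottom z',round(r.x[3]*.05,4),round(r.fun,1))
print('knob',tri(('w3',410*.7,193*.7),('w2',268*.7,241*.7),('w1',129*.7,289*.7)))
a=cv2.imread('pics/w1.png')[170:310,195:355];b=cv2.imread('pics/w2.png')[130:270,335:520]
cv2.imwrite('pics/c1.png',cv2.resize(a,(640,560),interpolation=cv2.INTER_CUBIC))
cv2.imwrite('pics/c2.png',cv2.resize(b,(740,560),interpolation=cv2.INTER_CUBIC))
E
```

```text
[206.1 167.9] 801 xy [ 0.4624 -0.3006] yaw -30.0 L 45.3 cost 49.5
   two views [ 0.4624 -0.3018] -30.5 bottom z -0.0038 130.5
[266.5 181.1] 288 xy [ 0.5101 -0.219 ] yaw -102.0 L 15.1 cost 32.3
   two views [ 0.5101 -0.2191] -102.0 bottom z -0.0001 104.1
[334.8 204.7] 373 xy [ 0.5805 -0.1291] yaw -27.9 L 20.5 cost 40.2
   two views [ 0.581  -0.1297] -28.3 bottom z -0.0026 80.8
[241.  227.4] 844 xy [ 0.5692 -0.2825] yaw 3.9 L 52.7 cost 54.6
[153.7 228.1] 632 xy [ 0.5257 -0.4161] yaw 54.3 L 34.0 cost 42.7
   two views [ 0.5256 -0.4163] 54.2 bottom z -0.0002 102.8
[309.7 265.7] 449 xy [ 0.6668 -0.1974] yaw -25.6 L 27.2 cost 46.9
   two views [ 0.6667 -0.1977] -26.5 bottom z -0.0 100.5
knob (array([ 0.45286528, -0.16817321,  0.04397108]), [0.7665726242708035, 0.9417306545642444, 0.5957991144824691])
```

View pics/c1.png

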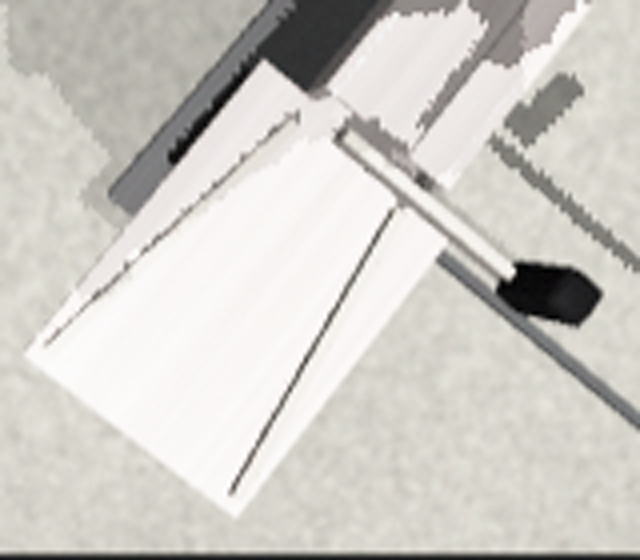

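View pics/c2.png

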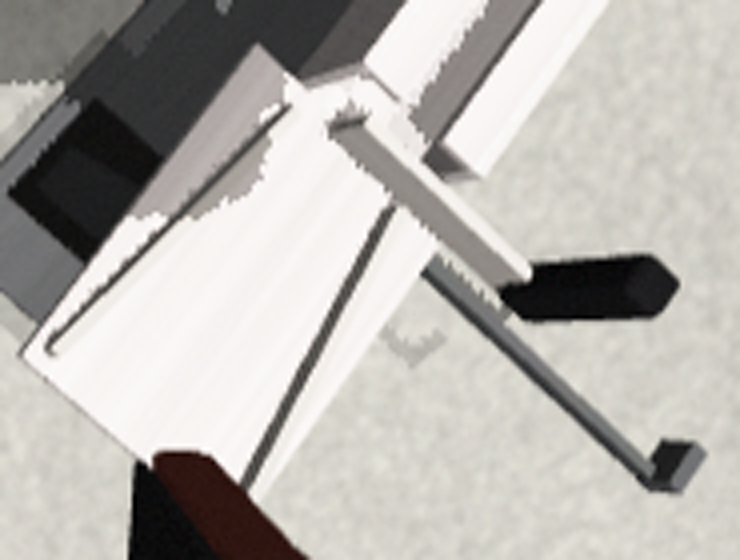

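The crops show the tray corners at c1 (25,353), (237,517), (265,60) and c2 (22,352), (258,44). The post top is near c1 (577,296) and c2 (655,286), and the shut gate plate runs from the slot to the post.

```bash
cat > chan.py <<'E'
from h import *
from scipy.optimize import least_squares
A=lambda u,v:('w1',195+u/4-.375,170+v/4-.375)
B=lambda u,v:('w2',335+u/4-.375,130+v/4-.375)
obs=[((-115,41,0),A(25,353)),((-115,-41,0),A(237,517)),((0,41,0),A(265,60)),((-115,41,0),B(22,352)),((0,41,0),B(258,44)),((-115,-41,0),('w3',753*.7,318*.7)),((-5,-56,56),A(577,296)),((-5,-56,56),B(655,286))]
def pose(p):
    T=np.eye(4);T[:3,:3]=R.from_euler('ZY',[p[3],p[4] if len(p)>4 else .35]).as_matrix();T[:3,3]=p[:3];return T
def res(p): return np.concatenate([proj(o[0],(pose(p)@np.r_[np.array(X)/1000,1])[:3])-o[1:] for X,o in obs])
E
python3 - <<'E'
from chan import *
print('upL',tri(A(25,353),B(22,352)),'lowL',tri(A(265,60),B(258,44)),'post',tri(A(577,296),B(655,286)))
r=least_squares(res,[.52,.11,.14,2.1]);print(r.x.round(4),np.degrees(r.x[3]),res(r.x).round(1))
r=least_squares(res,[.52,.11,.14,2.1,.35]);print(r.x.round(4),res(r.x).round(1))
E
sed -i 's/(18,110,50),(35/(12,80,25),(40/' fit.py
python3 - <<'E'
from fit import *
C3=comps('w3');C2=comps('w2')
for nm,L,u,a in [('l0',.056,(241,227),3.9),('l1',.048,(206,168),-30),('l2',.04,(154,228),-35.7),('l3',.032,(310,266),-25.6),('l4',.024,(335,205),-28)]:
    m=[k for k in C3 if np.hypot(*(k[2]-u))<6][0]; ms=[('w3',m[0].astype(float))]; p=onz('w3',*m[2],.015)
    if nm!='l0':
        v=proj('w2',p); ms+=[('w2',k[0].astype(float)) for k in C2 if np.hypot(*(k[2]-v))<6]
    r=fit(ms,[p[0],p[1],np.radians(a)],L=L); q=fit(ms,r.x); print(nm,len(ms),m[1][4],r.x[:2].round(4),np.degrees(r.x[2]).round(1),round(r.fun,1),'| free L',q.x[:2].round(4),np.degrees(q.x[2]).round(1),round(q.x[3]*50,1),round(q.fun,1))
E
```

```text
upL (array([0.55006068, 0.00840917, 0.17942145]), [0.26192823008448607, 0.26192823008479654]) lowL (array([0.49553279, 0.10092729, 0.14051998]), [0.013204541534780116, 0.01320454153476404]) post (array([0.5797399 , 0.16803369, 0.19386049]), [0.29496026302080636, 0.2949602630208387])
[0.5324 0.1239 0.1444 2.0779] 119.05440660486508 [-0.3  0.2 -0.9  1.8  2.5  0.6  1.5  0.2  4.   0.2  0.1  1.8 -4.2 -1.5
 -2.2 -2.8]
[0.5316 0.1242 0.146  2.0879 0.3231] [-0.1  0.4 -0.5  1.4  2.2  0.3  1.1  0.6  4.3 -0.2 -0.5  1.7 -4.6 -1.1
 -1.7 -2.7]
l0 1 861 [ 0.5689 -0.2823] 5.7 64.3 | free L [ 0.569  -0.2824] 5.3 53.6 43.1
l1 2 818 [ 0.4619 -0.3004] -29.6 165.6 | free L [ 0.4622 -0.3007] -30.0 45.3 131.2
l2 2 651 [ 0.5251 -0.4157] -37.8 214.9 | free L [ 0.526  -0.4163] -36.1 35.9 139.6
l3 2 470 [ 0.6663 -0.1974] -26.6 149.7 | free L [ 0.6667 -0.1976] -26.3 28.2 92.2
l4 2 392 [ 0.5802 -0.1294] -30.0 116.5 | free L [ 0.5803 -0.1295] -28.6 21.5 78.1
```

```bash
python3 - <<'E'
from chan import *
print('upR',tri(A(237,517),('w3',753*.7,318*.7)),'upL3',tri(A(25,353),B(22,352),('w3',682*.7,248*.7)))
print('guideR top',tri(A(232,493),B(245,485)), 'guideR low',tri(A(398,207),B(393,205)),'guideL low',tri(A(297,115),B(287,106)),'guideLup',tri(A(47,344),B(52,348)))
p=[.5308,.1217,.1405,np.radians(120.5)]
T=pose(p)
for t,s,ox,oy in(('w1',4,195,170),('w2',4,335,130)):
  for X in [(-115,41,0),(-115,-41,0),(0,41,0),(0,-41,0),(-5,-56,56),(-5,-56,8),(0,24,27),(0,-24,27),(-5,-63,49),(-3,-63,56),(-12,-63,56),(2,-63,56),(-12,-49,56),(2,-49,56)]:
    u=proj(t,(T@np.r_[np.array(X)/1000,1])[:3]); print(t,X,((u-[ox,oy])*4+1.5).round(0))
E
```

```text
upR (array([0.61967041, 0.05076258, 0.18200344]), [0.09715983363571197, 0.09715983363572887]) upL3 (array([0.54937279, 0.00880179, 0.18132163]), [0.4559725548456484, 0.5793079355625667, 0.36739335084657176])
guideR top (array([0.60409215, 0.05472776, 0.19174915]), [2.7784647534638225, 2.778464753463721]) guideR low (array([0.55192156, 0.12573316, 0.14619785]), [0.10358979875952185, 0.1035897987597258]) guideL low (array([0.51519404, 0.10470109, 0.14079423]), [0.09339159978496533, 0.09339159978491003]) guideLup (array([0.54982068, 0.01627096, 0.18164151]), [0.7146744613999262, 0.714674461399838])
w1 (-115, 41, 0) [ 23. 354.]
w1 (-115, -41, 0) [235. 518.]
w1 (0, 41, 0) [265.  60.]
w1 (0, -41, 0) [461. 226.]
w1 (-5, -56, 56) [551. 278.]
w1 (-5, -56, 8) [494. 269.]
w1 (0, 24, 27) [325.  89.]
w1 (0, -24, 27) [447. 193.]
w1 (-5, -63, 49) [560. 292.]
w1 (-3, -63, 56) [574. 288.]
w1 (-12, -63, 56) [555. 313.]
w1 (2, -63, 56) [584. 274.]
w1 (-12, -49, 56) [518. 282.]
w1 (2, -49, 56) [548. 243.]
w2 (-115, 41, 0) [ 21. 355.]
w2 (-115, -41, 0) [230. 538.]
w2 (0, 41, 0) [258.  44.]
w2 (0, -41, 0) [451. 230.]
w2 (-5, -56, 56) [631. 263.]
w2 (-5, -56, 8) [495. 274.]
w2 (0, 24, 27) [358.  64.]
w2 (0, -24, 27) [478. 181.]
w2 (-5, -63, 49) [626. 282.]
w2 (-3, -63, 56) [652. 275.]
w2 (-12, -63, 56) [634. 301.]
w2 (2, -63, 56) [662. 260.]
w2 (-12, -49, 56) [599. 267.]
w2 (2, -49, 56) [627. 225.]
```

The rail fit puts the mouth origin at about (0.531, 0.122, 0.1405) with its x axis at yaw 120.5°. The post stands at y ≈ -66 mm, so the gate is about 1 cm ajar. Next: the gate.

>>> {"name": "play_rows", "arguments": {"deltas": [{"linear": [0.7,2.98,-0.9],"spin": -0.1487},{"linear": [0.7,2.98,-0.9],"spin": -0.1487},{"linear": [0.7,2.98,-0.9],"spin": -0.1487},{"linear": [0.7,2.98,-0.9],"spin": -0.1487},{"linear": [0.7,2.98,-0.9],"spin": -0.1487},{"linear": [0.7,2.98,-0.9],"spin": -0.1487},{"linear": [0.7,2.98,-0.9],"spin": -0.1487},{"linear": [0.7,2.98,-0.9],"spin": -0.1487},{"linear": [0.7,2.98,-0.9],"spin": -0.1487},{"linear": [0.7,2.98,-0.9],"spin": -0.1487},{"linear": [0.7,2.98,-0.9],"spin": -0.1487},{"linear": [0.7,2.98,-0.9],"spin": -0.1487}], "fingers": 0.45, "grip_force": 30}}

```text
t: 4.3
eef_pos: [0.581, 0.1657, 0.2996]
orientation: [180.0, -0.0, 59.1]
wrist_force: [1.1, -0.3, -0.9]
finger_gap: 0.449
finger_force: 0.0
```

>>> {"name": "play_rows", "arguments": {"deltas": [{"linear": [0,0,0],"spin": 0},{"linear": [0,0,0],"spin": 0},{"linear": [0,0,0],"spin": 0}]}}

```text
t: 4.6
eef_pos: [0.5812, 0.1626, 0.3001]
orientation: [180.0, 0.0, 59.5]
wrist_force: [0.6, 0.5, -0.5]
finger_gap: 0.45
finger_force: 0.0
```

```bash
python3 - <<'E'
from h import *
o=ctrl.get_obs();print(o['q'].round(1))
snap('wrist','w4'); u=proj('w4',[.5797,.168,.194]); print(u)
cv2.imwrite('pics/w4b.png',cv2.resize(cv2.imread('pics/w4.png')[100:380,100:460],(720,560),interpolation=cv2.INTER_CUBIC))
E
```

```text
[14.5 19.3 93.5 -0.  67.2 45. ]
[272.16270151 213.95327703]
```

View pics/w4b.png

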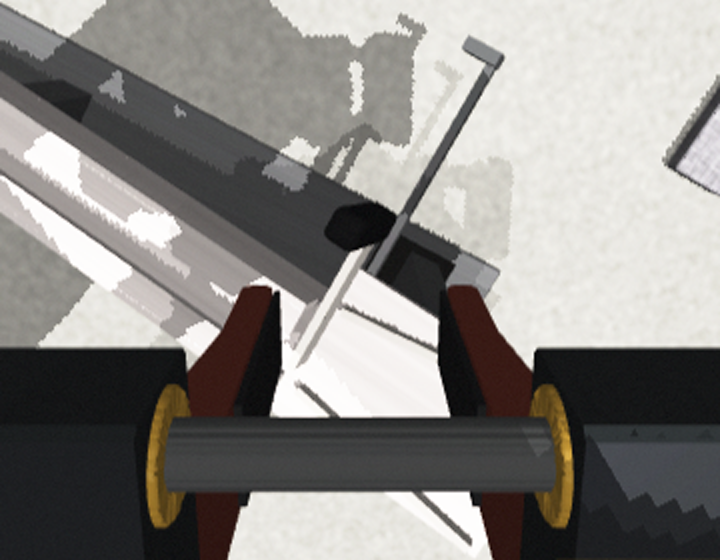

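The predicted post position matches the image (crop (344,228)), but the finger line must be turned another 61° so it closes across the rail.

>>> {"name": "play_rows", "arguments": {"deltas": [{"linear": [0,0,0],"spin": 0.1331},{"linear": [0,0,0],"spin": 0.1331},{"linear": [0,0,0],"spin": 0.1331},{"linear": [0,0,0],"spin": 0.1331},{"linear": [0,0,0],"spin": 0.1331},{"linear": [0,0,0],"spin": 0.1331},{"linear": [0,0,0],"spin": 0.1331},{"linear": [0.1,0.2,0],"spin": 0.1331},{"linear": [0,0,-3],"spin": 0},{"linear": [0,0,-3],"spin": 0},{"linear": [0,0,-3],"spin": 0},{"linear": [0,0,-2.1],"spin": 0}]}}

```text
t: 5.85
eef_pos: [0.582, 0.1633, 0.1875]
orientation: [-179.9, -0.0, 120.3]
wrist_force: [1.3, 0.2, 0.6]
finger_gap: 0.458
finger_force: 0.0
```

>>> {"name": "play_rows", "arguments": {"deltas": [{"linear": [0,0,0],"spin": 0},{"linear": [0,0,0],"spin": 0},{"linear": [0,0,0],"spin": 0},{"linear": [0,0,0],"spin": 0},{"linear": [0,0,0],"spin": 0},{"linear": [0,0,0],"spin": 0}], "fingers": 0, "grip_force": 30}}

```text
t: 6.45
eef_pos: [0.5835, 0.1645, 0.1902]
orientation: [179.9, 0.1, 120.4]
wrist_force: [-0.7, -2.6, 6.2]
finger_gap: 0.156
finger_force: 30.0
```

>>> {"name": "play_rows", "arguments": {"deltas": [{"linear": [0.862,0.508,0],"spin": 0},{"linear": [0.862,0.508,0],"spin": 0},{"linear": [0.862,0.508,0],"spin": 0},{"linear": [0.862,0.508,0],"spin": 0},{"linear": [0.862,0.508,0],"spin": 0},{"linear": [0.1,0.06,0],"spin": 0},{"linear": [0,0,0],"spin": 0},{"linear": [0,0,0],"spin": 0}]}}

```text
t: 7.25
eef_pos: [0.6262, 0.19, 0.1901]
orientation: [-179.9, 0.0, 120.4]
wrist_force: [-5.4, -3.6, 9.9]
finger_gap: 0.158
finger_force: 30.0
```

>>> {"name": "play_rows", "arguments": {"deltas": [{"linear": [0.15,0.09,0],"spin": 0},{"linear": [0.15,0.09,0],"spin": 0},{"linear": [0,0,0],"spin": 0},{"linear": [0,0,0],"spin": 0}]}}

```text
t: 7.65
eef_pos: [0.6264, 0.1901, 0.19]
orientation: [-179.5, -0.0, 120.4]
wrist_force: [-16.1, -10.8, 17.2]
finger_gap: 0.157
finger_force: 30.0
```

The gate is against its open stop. I'll release it and move over lock0.

>>> {"name": "play_rows", "arguments": {"deltas": [{"linear": [-0.15,-0.09,0],"spin": 0},{"linear": [-0.1,-0.06,0],"spin": 0},{"linear": [0,0,0],"spin": 0}]}}

```text
t: 7.95
eef_pos: [0.6262, 0.19, 0.1901]
orientation: [-179.9, 0.0, 120.4]
wrist_force: [-6.9, -4.9, 10.4]
finger_gap: 0.16
finger_force: 30.0
```

>>> {"name": "play_rows", "arguments": {"deltas": [{"linear": [0,0,0],"spin": 0},{"linear": [0,0,0],"spin": 0},{"linear": [0,0,0],"spin": 0},{"linear": [0,0,4],"spin": 0},{"linear": [0,0,4],"spin": 0},{"linear": [0,0,4],"spin": 0}], "fingers": 0.45}}

```text
t: 8.55
eef_pos: [0.6271, 0.191, 0.3096]
orientation: [-180.0, -0.0, 120.3]
wrist_force: [0.7, -0.1, 0.3]
finger_gap: 0.451
finger_force: 0.0
```

>>> {"name": "play_rows", "arguments": {"deltas": [{"linear": [-0.47,-3.93,0],"spin": 0.0947},{"linear": [-0.47,-3.93,0],"spin": 0.0947},{"linear": [-0.47,-3.93,0],"spin": 0.0947},{"linear": [-0.47,-3.93,0],"spin": 0.0947},{"linear": [-0.47,-3.93,0],"spin": 0.0947},{"linear": [-0.47,-3.93,0],"spin": 0.0947},{"linear": [-0.47,-3.93,-1.5],"spin": 0.0947},{"linear": [-0.47,-3.93,-1.5],"spin": 0.0947},{"linear": [-0.47,-3.93,-2],"spin": 0.0947},{"linear": [-0.47,-3.93,-2],"spin": 0.0947},{"linear": [-0.47,-3.93,-2],"spin": 0.0947},{"linear": [-0.47,-3.93,-2],"spin": 0.0947}], "fingers": 0.7}}

```text
t: 9.75
eef_pos: [0.5707, -0.2823, 0.1978]
orientation: [-180.0, 0.0, -174.3]
wrist_force: [0.3, -1.4, -0.1]
finger_gap: 0.703
finger_force: 0.0
```

>>> {"name": "play_rows", "arguments": {"deltas": [{"linear": [0,0,0],"spin": 0},{"linear": [0,0,0],"spin": 0},{"linear": [0,0,0],"spin": 0}]}}

```text
t: 10.05
eef_pos: [0.5714, -0.28, 0.1992]
orientation: [-180.0, 0.0, -174.6]
wrist_force: [-0.2, -0.2, 0.4]
finger_gap: 0.699
finger_force: 0.0
```

```bash
cat > look.py <<'E'
from fit import *
import sys
def look(tag,guess,yaw,L):
    d=snap('wrist',tag); o=ctrl.get_obs(); u=proj(tag,[*guess,.02])
    C=comps(tag); k=min(C,key=lambda k:np.hypot(*(k[2]-u)))
    print('t',round(o['t'],2),'tcp',np.round(d['eef'],4),'psi',round(d['eo'][2],1),'pred',u.round(0),'comp',k[2].round(0),k[1])
    p=onz(tag,*k[2],.015); ms=[(tag,k[0].astype(float))]
    r=fit(ms,[p[0],p[1],np.radians(yaw)],L=L);q=fit(ms,r.x)
    for n,z in(('fixL',r),('freeL',q)): print(n,z.x[:2].round(4),np.degrees(z.x[2]).round(1),np.round(z.x[3:]*50,1),round(z.fun,1))
    m=np.array([q.x[0],q.x[1]]); dy=np.degrees(q.x[2])-d['eo'][2]; dy=(dy+90)%180-90
    print('move cm',((m-d['eef'][:2])*100).round(2),'spin rad',np.radians(dy).round(3))
if __name__=='__main__': a=sys.argv; look(a[1],(float(a[2]),float(a[3])),float(a[4]),float(a[5]))
E
python3 look.py g0 .569 -.2824 5.5 .056; python3 -c "
import cv2;cv2.imwrite('pics/g0b.png',cv2.resize(cv2.imread('pics/g0.png')[60:340,100:460],(720,560)))"
```

```text
t 10.1 tcp [ 0.5714 -0.28    0.1992] psi -174.6 pred [278. 195.] comp [279. 192.] [ 260  162   39   62 2333]
fixL [ 0.5683 -0.2821] 4.6 [] 94.2
freeL [ 0.5684 -0.2821] 4.5 [53.9] 62.3
move cm [-0.3 -0.2] spin rad -0.016
```

View pics/g0b.png

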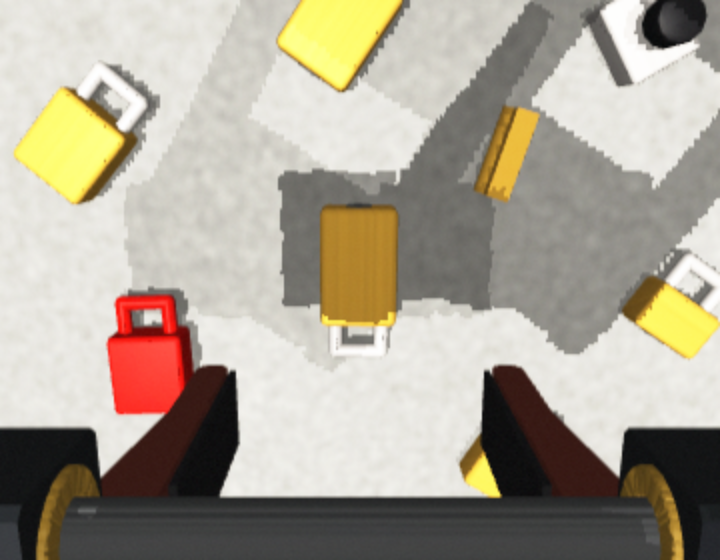

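Lock0 sits centred at crop (358,265), shackle at the rear, with clear space for the fingers on both sides. I'll descend and grip it.

>>> {"name": "play_rows", "arguments": {"deltas": [{"linear": [-0.3,-0.2,0],"spin": -0.016},{"linear": [0,0,-4.5],"spin": 0},{"linear": [0,0,-4.5],"spin": 0},{"linear": [0,0,-4.5],"spin": 0},{"linear": [0,0,-2.7],"spin": 0},{"linear": [0,0,0],"spin": 0},{"linear": [0,0,0],"spin": 0}]}}

```text
t: 10.8
eef_pos: [0.5684, -0.2825, 0.0374]
orientation: [-180.0, 0.0, -175.5]
wrist_force: [-0.2, -0.0, 1.0]
finger_gap: 0.703
finger_force: 0.0
```

>>> {"name": "play_rows", "arguments": {"deltas": [{"linear": [0,0,0],"spin": 0},{"linear": [0,0,0],"spin": 0},{"linear": [0,0,0],"spin": 0},{"linear": [0,0,0],"spin": 0},{"linear": [0,0,0],"spin": 0}], "fingers": 0, "grip_force": 30}}

```text
t: 11.3
eef_pos: [0.5684, -0.2827, 0.038]
orientation: [-180.0, 0.1, -175.5]
wrist_force: [-1.2, 2.5, 7.7]
finger_gap: 0.409
finger_force: 30.0
```

>>> {"name": "play_rows", "arguments": {"deltas": [{"linear": [0,0,2],"spin": 0},{"linear": [0,0,5],"spin": 0},{"linear": [0,0,5],"spin": 0},{"linear": [0,0,5],"spin": 0},{"linear": [0,0,5],"spin": 0},{"linear": [0,0,0],"spin": 0},{"linear": [0,0,0],"spin": 0}]}}

```text
t: 12.0
eef_pos: [0.5679, -0.2829, 0.2578]
orientation: [-179.9, 0.1, -175.5]
wrist_force: [-0.7, -0.5, -2.7]
finger_gap: 0.409
finger_force: 30.0
```

>>> {"name": "play_rows", "arguments": {"deltas": [{"linear": [-0.09,3.58,0],"spin": -0.1117},{"linear": [-0.09,3.58,0],"spin": -0.1117},{"linear": [-0.09,3.58,0],"spin": -0.1117},{"linear": [-0.09,3.58,0],"spin": -0.1117},{"linear": [-0.09,3.58,0],"spin": -0.1117},{"linear": [-0.09,3.58,0],"spin": -0.1117},{"linear": [-0.09,3.58,0],"spin": -0.1117},{"linear": [-0.09,3.58,0],"spin": -0.1117},{"linear": [-0.09,3.58,0],"spin": -0.1117},{"linear": [-0.09,3.58,0],"spin": -0.1117},{"linear": [0,0,0],"spin": 0},{"linear": [0,0,0],"spin": 0}]}}

```text
t: 13.2
eef_pos: [0.5575, 0.0756, 0.2544]
orientation: [-179.8, -0.1, 120.7]
wrist_force: [-0.9, -0.3, -2.4]
finger_gap: 0.404
finger_force: 30.0
```

>>> {"name": "play_rows", "arguments": {"deltas": [{"linear": [0,0,-2],"spin": 0},{"linear": [0,0,-1.5],"spin": 0},{"linear": [0,0,0],"spin": 0},{"linear": [0,0,0],"spin": 0}]}}

```text
t: 13.6
eef_pos: [0.5585, 0.0741, 0.221]
orientation: [-179.9, -0.0, 120.5]
wrist_force: [0.4, -0.6, -2.6]
finger_gap: 0.407
finger_force: 30.0
```

>>> {"name": "play_rows", "arguments": {"deltas": [{"linear": [0,0,-0.6],"spin": 0},{"linear": [0,0,-0.6],"spin": 0},{"linear": [0,0,0],"spin": 0}], "fingers": 0, "grip_force": 10}}

```text
t: 13.9
eef_pos: [0.5584, 0.075, 0.209]
orientation: [-179.9, -0.0, 120.5]
wrist_force: [-0.5, 0.4, -3.5]
finger_gap: 0.409
finger_force: 10.0
```

>>> {"name": "play_rows", "arguments": {"deltas": [{"linear": [0,0,-0.4],"spin": 0},{"linear": [0,0,-0.4],"spin": 0},{"linear": [0,0,0],"spin": 0},{"linear": [0,0,0],"spin": 0}]}}

```text
t: 14.3
eef_pos: [0.559, 0.0753, 0.2017]
orientation: [180.0, 0.0, 120.5]
wrist_force: [-0.8, 1.0, -1.1]
finger_gap: 0.413
finger_force: 10.0
```

>>> {"name": "play_rows", "arguments": {"deltas": [{"linear": [0,0,0],"spin": 0},{"linear": [0,0,0],"spin": 0},{"linear": [0,0,0],"spin": 0},{"linear": [0,0,0],"spin": 0}], "fingers": 0.65}}

```text
t: 14.7
eef_pos: [0.559, 0.0751, 0.2018]
orientation: [180.0, 0.0, 120.5]
wrist_force: [-0.2, -0.4, -0.9]
finger_gap: 0.653
finger_force: 0.0
```

```bash
python3 - <<'E'
from h import *
snap('wrist','r0')
a=cv2.imread('pics/r0.png'); print(cv2.countNonZero(cv2.inRange(cv2.cvtColor(a,cv2.COLOR_BGR2HSV),(12,80,25),(40,255,255))))
cv2.imwrite('pics/r0b.png',cv2.resize(a[0:320,60:500],(770,560)))
E
```

```text
16308
```

View pics/r0b.png

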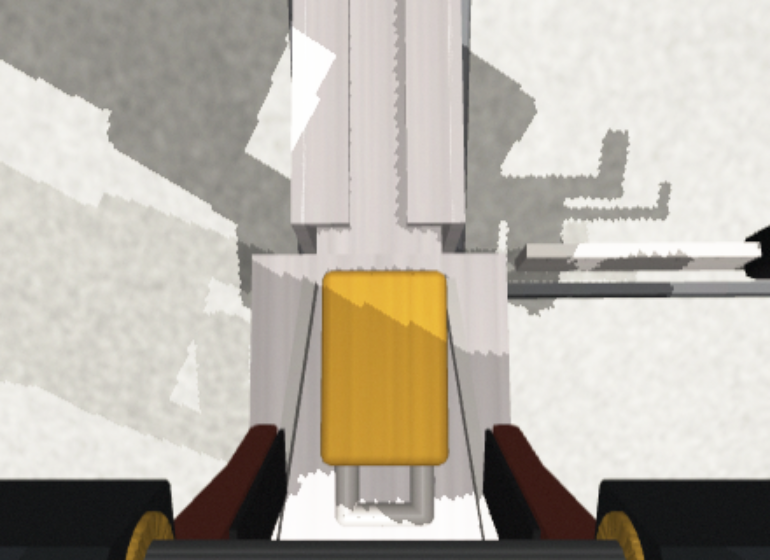

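Lock0 lies squarely on the tray, blunt end towards the open mouth, with its front edge at crop row 270. I'll give it time to slide and then check.

>>> {"name": "play_rows", "arguments": {"deltas": [{"linear": [0,0,1],"spin": 0},{"linear": [0,0,2],"spin": 0},{"linear": [0,0,3],"spin": 0},{"linear": [0,0,3],"spin": 0},{"linear": [0,0,0],"spin": 0},{"linear": [0,0,0],"spin": 0}]}}

```text
t: 15.35
eef_pos: [0.5591, 0.0752, 0.2927]
orientation: [179.9, 0.0, 120.5]
wrist_force: [0.2, 0.6, 0.6]
finger_gap: 0.648
finger_force: 0.0
```

```bash
cat > tube.py <<'E'
from chan import *
import sys
# yellow seen on the tray / through the slot, in channel x (mm)
def tube(tag):
    snap('wrist',tag); T=pose([.531,.122,.1405,np.radians(120.5)])
    im=cv2.imread(f'pics/{tag}.png'); h=cv2.cvtColor(im,cv2.COLOR_BGR2HSV); m=cv2.inRange(h,(12,80,25),(40,255,255))
    s=''
    for x in range(-110,336,4):
        u=proj(tag,(T@np.array([x/1000,0,.022,1]))[:3]); i,j=int(round(u[1])),int(round(u[0]))
        s+='-' if not(0<=i<420 and 0<=j<560) else ('Y' if m[i,j] else '.')
    print(tag,'x=-110..336 step 4:',s)
tube(sys.argv[1])
E
python3 tube.py t0
```

```text
t0 x=-110..336 step 4: ............................YYYYYYYYYYYYYYY...........----------------------------------------------------------
```

>>> {"name": "play_rows", "arguments": {"deltas": [{"linear": [0,0,0],"spin": 0},{"linear": [0,0,0],"spin": 0},{"linear": [0,0,0],"spin": 0}]}}

```text
t: 15.7
eef_pos: [0.5585, 0.0752, 0.2908]
orientation: [-179.9, -0.0, 120.5]
wrist_force: [0.1, 0.2, 0.3]
finger_gap: 0.653
finger_force: 0.0
```

```bash
python3 tube.py t0a
```

```text
t0a x=-110..336 step 4: .........................................YYYYYYYYYYYYY----------------------------------------------------------
```

>>> {"name": "play_rows", "arguments": {"deltas": [{"linear": [-0.54,-2.09,0],"spin": -0.146},{"linear": [-0.54,-2.09,0],"spin": -0.146},{"linear": [-0.54,-2.09,0],"spin": -0.146},{"linear": [-0.54,-2.09,0],"spin": -0.146},{"linear": [-0.54,-2.09,0],"spin": -0.146},{"linear": [-0.54,-2.09,0],"spin": -0.146},{"linear": [-0.54,-2.09,0],"spin": -0.146},{"linear": [-0.54,-2.09,0],"spin": -0.146},{"linear": [-0.54,-2.09,0],"spin": -0.146}], "fingers": 0.7}}

```text
t: 16.65
eef_pos: [0.5099, -0.1137, 0.2914]
orientation: [-180.0, 0.0, 44.9]
wrist_force: [0.4, -1.1, -0.1]
finger_gap: 0.7
finger_force: 0.0
```

>>> {"name": "play_rows", "arguments": {"deltas": [{"linear": [-0.54,-2.09,-1],"spin": -0.146},{"linear": [-0.54,-2.09,-1],"spin": -0.146},{"linear": [-0.54,-2.09,-1],"spin": -0.146},{"linear": [-0.54,-2.09,-1],"spin": -0.146},{"linear": [-0.54,-2.09,-1],"spin": -0.146},{"linear": [-0.54,-2.09,-1],"spin": -0.146},{"linear": [-0.54,-2.09,-1],"spin": -0.146},{"linear": [-0.54,-2.09,-1.1],"spin": -0.146},{"linear": [-0.54,-2.09,-1.2],"spin": -0.146},{"linear": [0,0,0],"spin": 0},{"linear": [0,0,0],"spin": 0},{"linear": [0,0,0],"spin": 0}]}}

```text
t: 17.85
eef_pos: [0.462, -0.3004, 0.199]
orientation: [-180.0, -0.0, -29.9]
wrist_force: [0.7, 0.4, 0.3]
finger_gap: 0.698
finger_force: 0.0
```

```bash
python3 look.py g1 .4622 -.3007 -30 .048
```

```text
t 17.9 tcp [ 0.462  -0.3004  0.199 ] psi -29.9 pred [279. 200.] comp [279. 199.] [ 260  173   39   53 2002]
fixL [ 0.462  -0.3002] -29.2 [] 90.4
freeL [ 0.4615 -0.2999] -29.5 [46.5] 58.3
move cm [-0.04  0.05] spin rad 0.006
```

>>> {"name": "play_rows", "arguments": {"deltas": [{"linear": [0,0.05,-4.5],"spin": 0},{"linear": [0,0,-4.5],"spin": 0},{"linear": [0,0,-4.5],"spin": 0},{"linear": [0,0,-2.7],"spin": 0},{"linear": [0,0,0],"spin": 0},{"linear": [0,0,0],"spin": 0}]}}

```text
t: 18.5
eef_pos: [0.4622, -0.3001, 0.0372]
orientation: [-180.0, 0.0, -30.0]
wrist_force: [0.6, 0.6, 0.8]
finger_gap: 0.699
finger_force: 0.0
```

>>> {"name": "play_rows", "arguments": {"deltas": [{"linear": [0,0,0],"spin": 0},{"linear": [0,0,0],"spin": 0},{"linear": [0,0,0],"spin": 0},{"linear": [0,0,0],"spin": 0},{"linear": [0,0,0],"spin": 0}], "fingers": 0, "grip_force": 30}}

```text
t: 19.0
eef_pos: [0.4622, -0.3009, 0.0378]
orientation: [180.0, -0.1, -30.1]
wrist_force: [-0.5, 0.5, 7.5]
finger_gap: 0.404
finger_force: 30.0
```

>>> {"name": "play_rows", "arguments": {"deltas": [{"linear": [0,0,2],"spin": 0},{"linear": [0,0,5],"spin": 0},{"linear": [0,0,5],"spin": 0},{"linear": [0,0,5],"spin": 0},{"linear": [0,0,5],"spin": 0},{"linear": [0,0,0],"spin": 0}]}}

```text
t: 19.6
eef_pos: [0.4646, -0.3026, 0.2639]
orientation: [179.9, -0.7, -30.0]
wrist_force: [0.8, -1.1, -1.7]
finger_gap: 0.41
finger_force: 30.0
```

>>> {"name": "play_rows", "arguments": {"deltas": [{"linear": [0.535,2.086,0],"spin": 0.146},{"linear": [0.535,2.086,0],"spin": 0.146},{"linear": [0.535,2.086,0],"spin": 0.146},{"linear": [0.535,2.086,0],"spin": 0.146},{"linear": [0.535,2.086,0],"spin": 0.146},{"linear": [0.535,2.086,0],"spin": 0.146},{"linear": [0.535,2.086,0],"spin": 0.146},{"linear": [0.535,2.086,0],"spin": 0.146},{"linear": [0.535,2.086,0],"spin": 0.146}]}}

```text
t: 20.5
eef_pos: [0.5091, -0.1118, 0.2555]
orientation: [-179.9, 0.1, 45.6]
wrist_force: [0.6, 0.2, -2.3]
finger_gap: 0.41
finger_force: 30.0
```

>>> {"name": "play_rows", "arguments": {"deltas": [{"linear": [0.535,2.086,0],"spin": 0.146},{"linear": [0.535,2.086,0],"spin": 0.146},{"linear": [0.535,2.086,0],"spin": 0.146},{"linear": [0.535,2.086,0],"spin": 0.146},{"linear": [0.535,2.086,0],"spin": 0.146},{"linear": [0.535,2.086,0],"spin": 0.146},{"linear": [0.535,2.086,0],"spin": 0.146},{"linear": [0.535,2.086,0],"spin": 0.146},{"linear": [0.535,2.086,0],"spin": 0.146},{"linear": [0,0,0],"spin": 0},{"linear": [0,0,0],"spin": 0}]}}

```text
t: 21.6
eef_pos: [0.5572, 0.075, 0.2556]
orientation: [-179.9, -0.0, 120.4]
wrist_force: [-1.2, -0.6, -2.1]
finger_gap: 0.407
finger_force: 30.0
```

```bash
python3 tube.py t1
```

```text
t1 x=-110..336 step 4: YYYYYYYYYYYYY......................................-------------------------------------------------------------
```

Tube mouth is clear. I'll lower and release lock1.

>>> {"name": "play_rows", "arguments": {"deltas": [{"linear": [0.1,0,-2],"spin": 0},{"linear": [0,0,-1.5],"spin": 0},{"linear": [0,0,0],"spin": 0}]}}

```text
t: 21.95
eef_pos: [0.5572, 0.0738, 0.2195]
orientation: [-179.8, -0.1, 120.4]
wrist_force: [-0.8, -1.0, -1.3]
finger_gap: 0.404
finger_force: 30.0
```

>>> {"name": "play_rows", "arguments": {"deltas": [{"linear": [0,0,-0.6],"spin": 0},{"linear": [0,0,-0.6],"spin": 0},{"linear": [0,0,0],"spin": 0},{"linear": [0,0,-0.4],"spin": 0},{"linear": [0,0,-0.4],"spin": 0},{"linear": [0,0,0],"spin": 0},{"linear": [0,0,0],"spin": 0}], "grip_force": 10}}

```text
t: 22.65
eef_pos: [0.5591, 0.0751, 0.2018]
orientation: [180.0, 0.0, 120.5]
wrist_force: [-0.9, 1.6, 0.5]
finger_gap: 0.409
finger_force: 10.0
```

>>> {"name": "play_rows", "arguments": {"deltas": [{"linear": [0,0,0],"spin": 0},{"linear": [0,0,0],"spin": 0},{"linear": [0,0,0],"spin": 0},{"linear": [0,0,1],"spin": 0},{"linear": [0,0,2],"spin": 0},{"linear": [0,0,3],"spin": 0},{"linear": [0,0,3],"spin": 0},{"linear": [0,0,0],"spin": 0},{"linear": [0,0,0],"spin": 0},{"linear": [0,0,0],"spin": 0}], "fingers": 0.65}}

```text
t: 23.65
eef_pos: [0.5583, 0.0749, 0.2909]
orientation: [-179.9, -0.0, 120.5]
wrist_force: [-0.6, -0.8, -0.3]
finger_gap: 0.648
finger_force: 0.0
```

```bash
python3 tube.py t1a
```

```text
t1a x=-110..336 step 4: ............................YYYYYYYYYYYYY.............----------------------------------------------------------
```

```bash
cat >> look.py <<'E'
    q=q.x if hasattr(q,'x') else q
E
python3 - <<'E'
s=open('look.py').read()
s=s.replace("    q=q.x if hasattr(q,'x') else q\n","")
s=s.replace("    print('move cm'","""    hs=cv2.cvtColor(cv2.imread(f'pics/{tag}.png'),cv2.COLOR_BGR2HSV)[:,:,1]>100
    c,s=np.cos(q.x[2]),np.sin(q.x[2])
    for sg in(1,-1):
        P=np.array([proj(tag,[m[0]+c*i-s*j*sg,m[1]+s*i+c*j*sg,.015]) for i,j in((-.013,.024),(.013,.024),(.013,.047),(-.013,.047))])
        z=np.zeros((420,560),np.uint8);cv2.fillConvexPoly(z,np.round(P).astype(np.int32),1);print('finger spot',sg,(hs&(z>0)).sum(),z.sum())
    print('move cm'""")
open('look.py','w').write(s)
E
```

>>> {"name": "play_rows", "arguments": {"deltas": [{"linear": [-0.174,-2.585,0],"spin": -0.1438},{"linear": [-0.174,-2.585,0],"spin": -0.1438},{"linear": [-0.174,-2.585,0],"spin": -0.1438},{"linear": [-0.174,-2.585,0],"spin": -0.1438},{"linear": [-0.174,-2.585,0],"spin": -0.1438},{"linear": [-0.174,-2.585,0],"spin": -0.1438},{"linear": [-0.174,-2.585,0],"spin": -0.1438},{"linear": [-0.174,-2.585,0],"spin": -0.1438},{"linear": [-0.174,-2.585,0],"spin": -0.1438}], "fingers": 0.7}}

```text
t: 24.6
eef_pos: [0.5425, -0.1585, 0.2903]
orientation: [-179.9, 0.1, 46.0]
wrist_force: [0.4, 0.5, 0.8]
finger_gap: 0.702
finger_force: 0.0
```

>>> {"name": "play_rows", "arguments": {"deltas": [{"linear": [-0.174,-2.585,-0.92],"spin": -0.1438},{"linear": [-0.174,-2.585,-0.92],"spin": -0.1438},{"linear": [-0.174,-2.585,-0.92],"spin": -0.1438},{"linear": [-0.174,-2.585,-0.92],"spin": -0.1438},{"linear": [-0.174,-2.585,-0.92],"spin": -0.1438},{"linear": [-0.174,-2.585,-0.92],"spin": -0.1438},{"linear": [-0.174,-2.585,-0.92],"spin": -0.1438},{"linear": [-0.174,-2.585,-0.92],"spin": -0.1438},{"linear": [-0.174,-2.585,-0.92],"spin": -0.1438},{"linear": [-0.174,-2.585,-0.92],"spin": -0.1438},{"linear": [0,0,0],"spin": 0},{"linear": [0,0,0],"spin": 0}]}}

```text
t: 25.8
eef_pos: [0.5251, -0.4159, 0.1981]
orientation: [-180.0, 0.2, -36.0]
wrist_force: [0.2, -0.3, 0.2]
finger_gap: 0.701
finger_force: 0.0
```

```bash
python3 look.py g2 .526 -.4163 -36 .040
```

```text
t 25.85 tcp [ 0.5251 -0.4159  0.1981] psi -36.0 pred [279. 199.] comp [279. 199.] [ 260  176   39   45 1695]
fixL [ 0.5253 -0.4153] -35.9 [] 98.1
freeL [ 0.5252 -0.4153] -35.8 [38.] 44.1
finger spot 1 0 688
finger spot -1 0 700
move cm [0.02 0.06] spin rad 0.002
```

>>> {"name": "play_rows", "arguments": {"deltas": [{"linear": [0.02,0.06,-4.5],"spin": 0},{"linear": [0,0,-4.5],"spin": 0},{"linear": [0,0,-4.5],"spin": 0},{"linear": [0,0,-2.6],"spin": 0},{"linear": [0,0,0],"spin": 0},{"linear": [0,0,0],"spin": 0}]}}

```text
t: 26.45
eef_pos: [0.5266, -0.4149, 0.0393]
orientation: [-180.0, 0.0, -35.9]
wrist_force: [0.1, 0.1, -0.2]
finger_gap: 0.697
finger_force: 0.0
```

>>> {"name": "play_rows", "arguments": {"deltas": [{"linear": [0,0,0],"spin": 0},{"linear": [0,0,0],"spin": 0},{"linear": [0,0,0],"spin": 0},{"linear": [0,0,0],"spin": 0},{"linear": [0,0,0],"spin": 0}], "fingers": 0, "grip_force": 30}}

```text
t: 26.95
eef_pos: [0.5266, -0.4161, 0.04]
orientation: [180.0, -0.1, -36.0]
wrist_force: [-0.7, 1.2, 6.5]
finger_gap: 0.406
finger_force: 30.0
```

>>> {"name": "play_rows", "arguments": {"deltas": [{"linear": [0,0,2],"spin": 0},{"linear": [0,0,5],"spin": 0},{"linear": [0,0,5],"spin": 0},{"linear": [0,0,5],"spin": 0},{"linear": [0,0,5],"spin": 0},{"linear": [0,0,0],"spin": 0}]}}

```text
t: 27.55
eef_pos: [0.529, -0.418, 0.2672]
orientation: [180.0, -0.8, -36.0]
wrist_force: [0.5, -1.3, -2.4]
finger_gap: 0.404
finger_force: 30.0
```

>>> {"name": "play_rows", "arguments": {"deltas": [{"linear": [0.168,2.58,0],"spin": 0.1437},{"linear": [0.168,2.58,0],"spin": 0.1437},{"linear": [0.168,2.58,0],"spin": 0.1437},{"linear": [0.168,2.58,0],"spin": 0.1437},{"linear": [0.168,2.58,0],"spin": 0.1437},{"linear": [0.168,2.58,0],"spin": 0.1437},{"linear": [0.168,2.58,0],"spin": 0.1437},{"linear": [0.168,2.58,0],"spin": 0.1437},{"linear": [0.168,2.58,0],"spin": 0.1437}]}}

```text
t: 28.45
eef_pos: [0.5404, -0.1821, 0.2575]
orientation: [-179.9, 0.1, 38.4]
wrist_force: [1.1, -0.1, -2.8]
finger_gap: 0.407
finger_force: 30.0
```

>>> {"name": "play_rows", "arguments": {"deltas": [{"linear": [0.168,2.58,0],"spin": 0.1437},{"linear": [0.168,2.58,0],"spin": 0.1437},{"linear": [0.168,2.58,0],"spin": 0.1437},{"linear": [0.168,2.58,0],"spin": 0.1437},{"linear": [0.168,2.58,0],"spin": 0.1437},{"linear": [0.168,2.58,0],"spin": 0.1437},{"linear": [0.168,2.58,0],"spin": 0.1437},{"linear": [0.168,2.58,0],"spin": 0.1437},{"linear": [0.168,2.58,0],"spin": 0.1437},{"linear": [0.168,2.58,0],"spin": 0.1437},{"linear": [0,0,0],"spin": 0},{"linear": [0,0,0],"spin": 0}]}}

```text
t: 29.65
eef_pos: [0.5573, 0.0748, 0.2577]
orientation: [-179.9, -0.0, 120.4]
wrist_force: [0.7, -0.2, -2.0]
finger_gap: 0.404
finger_force: 30.0
```

```bash
python3 tube.py t2
```

```text
t2 x=-110..336 step 4: YYYYYYYYYYYY.......................................-------------------------------------------------------------
```

>>> {"name": "play_rows", "arguments": {"deltas": [{"linear": [0,0,-2],"spin": 0},{"linear": [0,0,-1.6],"spin": 0},{"linear": [0,0,0],"spin": 0}]}}

```text
t: 30.0
eef_pos: [0.5563, 0.0733, 0.2204]
orientation: [-179.8, -0.1, 120.3]
wrist_force: [0.3, 0.4, -2.9]
finger_gap: 0.403
finger_force: 30.0
```

>>> {"name": "play_rows", "arguments": {"deltas": [{"linear": [0,0,-0.6],"spin": 0},{"linear": [0,0,-0.6],"spin": 0},{"linear": [0,0,0],"spin": 0},{"linear": [0,0,-0.4],"spin": 0},{"linear": [0,0,-0.3],"spin": 0},{"linear": [0,0,0],"spin": 0},{"linear": [0,0,0],"spin": 0}], "grip_force": 10}}

```text
t: 30.7
eef_pos: [0.5582, 0.075, 0.204]
orientation: [180.0, -0.0, 120.4]
wrist_force: [-1.5, 4.0, 2.9]
finger_gap: 0.412
finger_force: 10.0
```

>>> {"name": "play_rows", "arguments": {"deltas": [{"linear": [0,0,0],"spin": 0},{"linear": [0,0,0],"spin": 0},{"linear": [0,0,0],"spin": 0},{"linear": [0,0,1],"spin": 0},{"linear": [0,0,2],"spin": 0},{"linear": [0,0,3],"spin": 0},{"linear": [0,0,3],"spin": 0},{"linear": [0,0,0],"spin": 0},{"linear": [0,0,0],"spin": 0},{"linear": [0,0,0],"spin": 0}], "fingers": 0.65}}

```text
t: 31.7
eef_pos: [0.5574, 0.0745, 0.2929]
orientation: [-179.9, -0.0, 120.4]
wrist_force: [-0.3, -0.5, -0.2]
finger_gap: 0.65
finger_force: 0.0
```

```bash
python3 tube.py t2a
```

```text
t2a x=-110..336 step 4: ..................................YYYYYYYYYYY.........----------------------------------------------------------
```

>>> {"name": "play_rows", "arguments": {"deltas": [{"linear": [0.605,-1.515,0],"spin": -0.142},{"linear": [0.605,-1.515,0],"spin": -0.142},{"linear": [0.605,-1.515,0],"spin": -0.142},{"linear": [0.605,-1.515,0],"spin": -0.142},{"linear": [0.605,-1.515,0],"spin": -0.142},{"linear": [0.605,-1.515,0],"spin": -0.142},{"linear": [0.605,-1.515,0],"spin": -0.142},{"linear": [0.605,-1.515,0],"spin": -0.142},{"linear": [0.605,-1.515,0],"spin": -0.142}], "fingers": 0.7}}

```text
t: 32.65
eef_pos: [0.6121, -0.0623, 0.2922]
orientation: [-179.9, 0.1, 46.9]
wrist_force: [0.1, -0.0, 0.3]
finger_gap: 0.7
finger_force: 0.0
```

>>> {"name": "play_rows", "arguments": {"deltas": [{"linear": [0.605,-1.515,-1.05],"spin": -0.142},{"linear": [0.605,-1.515,-1.05],"spin": -0.142},{"linear": [0.605,-1.515,-1.05],"spin": -0.142},{"linear": [0.605,-1.515,-1.05],"spin": -0.142},{"linear": [0.605,-1.515,-1.05],"spin": -0.142},{"linear": [0.605,-1.515,-1.05],"spin": -0.142},{"linear": [0.605,-1.515,-1.05],"spin": -0.142},{"linear": [0.605,-1.515,-1.05],"spin": -0.142},{"linear": [0.605,-1.515,-1.05],"spin": -0.142},{"linear": [0,0,0],"spin": 0},{"linear": [0,0,0],"spin": 0},{"linear": [0,0,0],"spin": 0}]}}

```text
t: 33.85
eef_pos: [0.6666, -0.1973, 0.1992]
orientation: [-180.0, 0.0, -25.8]
wrist_force: [-0.3, 0.3, -0.1]
finger_gap: 0.701
finger_force: 0.0
```

```bash
python3 look.py g3 .6667 -.1977 -26 .032
```

```text
t 33.9 tcp [ 0.6666 -0.1973  0.1992] psi -25.8 pred [279. 200.] comp [279. 200.] [ 260  182   39   36 1359]
fixL [ 0.6654 -0.1964] -26.5 [] 104.9
freeL [ 0.6656 -0.1965] -25.8 [29.8] 45.9
finger spot 1 0 700
finger spot -1 0 689
move cm [-0.11  0.08] spin rad 0.001
```

>>> {"name": "play_rows", "arguments": {"deltas": [{"linear": [-0.1,0.08,-4.5],"spin": 0},{"linear": [0,0,-4.5],"spin": 0},{"linear": [0,0,-4.5],"spin": 0},{"linear": [0,0,-2.7],"spin": 0},{"linear": [0,0,0],"spin": 0},{"linear": [0,0,0],"spin": 0}]}}

```text
t: 34.5
eef_pos: [0.6663, -0.1969, 0.038]
orientation: [-180.0, -0.0, -26.0]
wrist_force: [0.3, 0.7, 1.0]
finger_gap: 0.702
finger_force: 0.0
```

>>> {"name": "play_rows", "arguments": {"deltas": [{"linear": [0,0,0],"spin": 0},{"linear": [0,0,0],"spin": 0},{"linear": [0,0,0],"spin": 0},{"linear": [0,0,0],"spin": 0},{"linear": [0,0,0],"spin": 0}], "fingers": 0, "grip_force": 30}}

```text
t: 35.0
eef_pos: [0.6666, -0.1975, 0.0386]
orientation: [-180.0, -0.1, -26.0]
wrist_force: [-0.7, 1.6, 8.8]
finger_gap: 0.403
finger_force: 30.0
```

>>> {"name": "play_rows", "arguments": {"deltas": [{"linear": [0,0,2],"spin": 0},{"linear": [0,0,5],"spin": 0},{"linear": [0,0,5],"spin": 0},{"linear": [0,0,5],"spin": 0},{"linear": [0,0,5],"spin": 0},{"linear": [0,0,0],"spin": 0}]}}

```text
t: 35.6
eef_pos: [0.6696, -0.1985, 0.2674]
orientation: [-179.9, -0.8, -26.0]
wrist_force: [1.4, -0.2, -1.4]
finger_gap: 0.404
finger_force: 30.0
```

>>> {"name": "play_rows", "arguments": {"deltas": [{"linear": [-0.597,1.511,0],"spin": 0.142},{"linear": [-0.597,1.511,0],"spin": 0.142},{"linear": [-0.597,1.511,0],"spin": 0.142},{"linear": [-0.597,1.511,0],"spin": 0.142},{"linear": [-0.597,1.511,0],"spin": 0.142},{"linear": [-0.597,1.511,0],"spin": 0.142},{"linear": [-0.597,1.511,0],"spin": 0.142},{"linear": [-0.597,1.511,0],"spin": 0.142},{"linear": [-0.597,1.511,0],"spin": 0.142}]}}

```text
t: 36.5
eef_pos: [0.6111, -0.0606, 0.2568]
orientation: [-179.9, 0.0, 47.5]
wrist_force: [-0.0, -0.4, -1.4]
finger_gap: 0.404
finger_force: 30.0
```

>>> {"name": "play_rows", "arguments": {"deltas": [{"linear": [-0.597,1.511,0],"spin": 0.142},{"linear": [-0.597,1.511,0],"spin": 0.142},{"linear": [-0.597,1.511,0],"spin": 0.142},{"linear": [-0.597,1.511,0],"spin": 0.142},{"linear": [-0.597,1.511,0],"spin": 0.142},{"linear": [-0.597,1.511,0],"spin": 0.142},{"linear": [-0.597,1.511,0],"spin": 0.142},{"linear": [-0.597,1.511,0],"spin": 0.142},{"linear": [-0.597,1.511,0],"spin": 0.142},{"linear": [0,0,0],"spin": 0},{"linear": [0,0,0],"spin": 0}]}}

```text
t: 37.6
eef_pos: [0.5581, 0.0747, 0.2571]
orientation: [-180.0, 0.0, 120.3]
wrist_force: [0.3, -0.0, -1.5]
finger_gap: 0.408
finger_force: 30.0
```

```bash
python3 tube.py t3
```

```text
t3 x=-110..336 step 4: YYYYYYYYYY.........................................-------------------------------------------------------------
```

>>> {"name": "play_rows", "arguments": {"deltas": [{"linear": [0,0,-2],"spin": 0},{"linear": [0,0,-1.6],"spin": 0},{"linear": [0,0,0],"spin": 0}]}}

```text
t: 37.95
eef_pos: [0.5572, 0.0738, 0.2192]
orientation: [-179.8, -0.1, 120.3]
wrist_force: [-0.2, 0.0, -1.5]
finger_gap: 0.406
finger_force: 30.0
```

>>> {"name": "play_rows", "arguments": {"deltas": [{"linear": [0,0,-0.6],"spin": 0},{"linear": [0,0,-0.6],"spin": 0},{"linear": [0,0,0],"spin": 0},{"linear": [0,0,-0.4],"spin": 0},{"linear": [0,0,-0.4],"spin": 0},{"linear": [0,0,0],"spin": 0},{"linear": [0,0,0],"spin": 0}], "grip_force": 10}}

```text
t: 38.65
eef_pos: [0.5587, 0.0752, 0.2016]
orientation: [179.9, -0.0, 120.4]
wrist_force: [-1.3, 2.7, 1.4]
finger_gap: 0.411
finger_force: 10.0
```

>>> {"name": "play_rows", "arguments": {"deltas": [{"linear": [0,0,0],"spin": 0},{"linear": [0,0,0],"spin": 0},{"linear": [0,0,0],"spin": 0},{"linear": [0,0,1],"spin": 0},{"linear": [0,0,2],"spin": 0},{"linear": [0,0,3],"spin": 0},{"linear": [0,0,3],"spin": 0},{"linear": [0,0,0],"spin": 0},{"linear": [0,0,0],"spin": 0},{"linear": [0,0,0],"spin": 0}], "fingers": 0.65}}

```text
t: 39.65
eef_pos: [0.5578, 0.0746, 0.2903]
orientation: [-179.9, -0.0, 120.4]
wrist_force: [0.3, 0.6, -0.4]
finger_gap: 0.649
finger_force: 0.0
```

```bash
python3 tube.py t3a
```

```text
t3a x=-110..336 step 4: ......................................YYYYYYYYYY......----------------------------------------------------------
```

>>> {"name": "play_rows", "arguments": {"deltas": [{"linear": [0.122,-1.135,0],"spin": -0.1445},{"linear": [0.122,-1.135,0],"spin": -0.1445},{"linear": [0.122,-1.135,0],"spin": -0.1445},{"linear": [0.122,-1.135,0],"spin": -0.1445},{"linear": [0.122,-1.135,0],"spin": -0.1445},{"linear": [0.122,-1.135,0],"spin": -0.1445},{"linear": [0.122,-1.135,0],"spin": -0.1445},{"linear": [0.122,-1.135,0],"spin": -0.1445},{"linear": [0.122,-1.135,0],"spin": -0.1445}], "fingers": 0.7}}

```text
t: 40.6
eef_pos: [0.5688, -0.0279, 0.2898]
orientation: [-179.9, 0.1, 45.6]
wrist_force: [0.2, 0.0, -0.2]
finger_gap: 0.699
finger_force: 0.0
```

>>> {"name": "play_rows", "arguments": {"deltas": [{"linear": [0.122,-1.135,-1.03],"spin": -0.1445},{"linear": [0.122,-1.135,-1.03],"spin": -0.1445},{"linear": [0.122,-1.135,-1.03],"spin": -0.1445},{"linear": [0.122,-1.135,-1.03],"spin": -0.1445},{"linear": [0.122,-1.135,-1.03],"spin": -0.1445},{"linear": [0.122,-1.135,-1.03],"spin": -0.1445},{"linear": [0.122,-1.135,-1.03],"spin": -0.1445},{"linear": [0.122,-1.135,-1.03],"spin": -0.1445},{"linear": [0.122,-1.135,-1.03],"spin": -0.1445},{"linear": [0,0,0],"spin": 0},{"linear": [0,0,0],"spin": 0},{"linear": [0,0,0],"spin": 0}]}}

```text
t: 41.8
eef_pos: [0.5804, -0.1291, 0.1986]
orientation: [-180.0, 0.0, -28.4]
wrist_force: [0.4, 0.1, -0.0]
finger_gap: 0.703
finger_force: 0.0
```

```bash
python3 look.py g4 .5803 -.1295 -28.6 .024
```

```text
t 41.85 tcp [ 0.5804 -0.1291  0.1986] psi -28.4 pred [280. 200.] comp [280. 200.] [ 261  186   38   28 1028]
fixL [ 0.5796 -0.1293] -28.5 [] 110.6
freeL [ 0.5792 -0.1287] -28.5 [21.7] 58.7
finger spot 1 0 714
finger spot -1 0 714
move cm [-0.12  0.05] spin rad -0.002
```

>>> {"name": "play_rows", "arguments": {"deltas": [{"linear": [-0.1,0.03,-4.5],"spin": 0},{"linear": [0,0,-4.5],"spin": 0},{"linear": [0,0,-4.5],"spin": 0},{"linear": [0,0,-2.7],"spin": 0},{"linear": [0,0,0],"spin": 0},{"linear": [0,0,0],"spin": 0}]}}

```text
t: 42.45
eef_pos: [0.5798, -0.129, 0.037]
orientation: [-180.0, -0.0, -28.5]
wrist_force: [-0.3, -0.6, 0.2]
finger_gap: 0.697
finger_force: 0.0
```

>>> {"name": "play_rows", "arguments": {"deltas": [{"linear": [0,0,0],"spin": 0},{"linear": [0,0,0],"spin": 0},{"linear": [0,0,0],"spin": 0},{"linear": [0,0,0],"spin": 0},{"linear": [0,0,0],"spin": 0}], "fingers": 0, "grip_force": 30}}

```text
t: 42.95
eef_pos: [0.5801, -0.1295, 0.0377]
orientation: [-180.0, -0.1, -28.6]
wrist_force: [-1.3, -0.0, 7.6]
finger_gap: 0.402
finger_force: 30.0
```

>>> {"name": "play_rows", "arguments": {"deltas": [{"linear": [0,0,2],"spin": 0},{"linear": [0,0,5],"spin": 0},{"linear": [0,0,5],"spin": 0},{"linear": [0,0,5],"spin": 0},{"linear": [0,0,5],"spin": 0},{"linear": [0,0,0],"spin": 0}]}}

```text
t: 43.55
eef_pos: [0.583, -0.1302, 0.2642]
orientation: [-179.8, -0.7, -28.6]
wrist_force: [1.4, -0.6, -0.9]
finger_gap: 0.401
finger_force: 30.0
```

>>> {"name": "play_rows", "arguments": {"deltas": [{"linear": [-0.117,1.134,0],"spin": 0.1446},{"linear": [-0.117,1.134,0],"spin": 0.1446},{"linear": [-0.117,1.134,0],"spin": 0.1446},{"linear": [-0.117,1.134,0],"spin": 0.1446},{"linear": [-0.117,1.134,0],"spin": 0.1446},{"linear": [-0.117,1.134,0],"spin": 0.1446},{"linear": [-0.117,1.134,0],"spin": 0.1446},{"linear": [-0.117,1.134,0],"spin": 0.1446},{"linear": [-0.117,1.134,0],"spin": 0.1446}]}}

```text
t: 44.45
eef_pos: [0.568, -0.0268, 0.2553]
orientation: [-179.9, 0.1, 46.3]
wrist_force: [-0.2, 0.4, -0.8]
finger_gap: 0.406
finger_force: 30.0
```

>>> {"name": "play_rows", "arguments": {"deltas": [{"linear": [-0.117,1.134,0],"spin": 0.1446},{"linear": [-0.117,1.134,0],"spin": 0.1446},{"linear": [-0.117,1.134,0],"spin": 0.1446},{"linear": [-0.117,1.134,0],"spin": 0.1446},{"linear": [-0.117,1.134,0],"spin": 0.1446},{"linear": [-0.117,1.134,0],"spin": 0.1446},{"linear": [-0.117,1.134,0],"spin": 0.1446},{"linear": [-0.117,1.134,0],"spin": 0.1446},{"linear": [-0.117,1.134,0],"spin": 0.1446},{"linear": [0,0,0],"spin": 0},{"linear": [0,0,0],"spin": 0}]}}

```text
t: 45.55
eef_pos: [0.5579, 0.0747, 0.2558]
orientation: [-179.9, -0.0, 120.3]
wrist_force: [0.1, -1.0, -1.9]
finger_gap: 0.407
finger_force: 30.0
```

```bash
python3 tube.py t4
```

```text
t4 x=-110..336 step 4: ..YYYYYYY..........................................-------------------------------------------------------------
```

>>> {"name": "play_rows", "arguments": {"deltas": [{"linear": [0,0,-2],"spin": 0},{"linear": [0,0,-1.5],"spin": 0},{"linear": [0,0,0],"spin": 0}]}}

```text
t: 45.9
eef_pos: [0.5569, 0.074, 0.2194]
orientation: [-179.8, -0.1, 120.4]
wrist_force: [0.2, 0.2, -0.8]
finger_gap: 0.407
finger_force: 30.0
```

>>> {"name": "play_rows", "arguments": {"deltas": [{"linear": [0,0,-0.6],"spin": 0},{"linear": [0,0,-0.6],"spin": 0},{"linear": [0,0,0],"spin": 0},{"linear": [0,0,-0.4],"spin": 0},{"linear": [0,0,-0.4],"spin": 0},{"linear": [0,0,0],"spin": 0},{"linear": [0,0,0],"spin": 0}], "grip_force": 10}}

```text
t: 46.6
eef_pos: [0.5586, 0.0751, 0.2017]
orientation: [180.0, -0.0, 120.5]
wrist_force: [-0.6, 1.1, 0.8]
finger_gap: 0.407
finger_force: 10.0
```

>>> {"name": "play_rows", "arguments": {"deltas": [{"linear": [0,0,0],"spin": 0},{"linear": [0,0,0],"spin": 0},{"linear": [0,0,0],"spin": 0},{"linear": [0,0,1],"spin": 0},{"linear": [0,0,2],"spin": 0},{"linear": [0,0,3],"spin": 0},{"linear": [0,0,3],"spin": 0},{"linear": [0,0,0],"spin": 0},{"linear": [0,0,0],"spin": 0},{"linear": [0,0,0],"spin": 0}], "fingers": 0.65}}

```text
t: 47.6
eef_pos: [0.5577, 0.0748, 0.2907]
orientation: [-179.9, -0.0, 120.5]
wrist_force: [-0.4, -0.8, -0.6]
finger_gap: 0.652
finger_force: 0.0
```

```bash
python3 tube.py t4a
```

```text
t4a x=-110..336 step 4: ..........................................YYYYYYYY.YYY----------------------------------------------------------
```

>>> {"name": "play_rows", "arguments": {"deltas": [{"linear": [-1.31,-3.04,0],"spin": 0},{"linear": [-1.31,-3.04,0],"spin": 0},{"linear": [-1.31,-3.04,0],"spin": 0},{"linear": [-1.31,-3.04,0],"spin": 0},{"linear": [-1.31,-3.04,-2],"spin": 0},{"linear": [-1.31,-3.04,-2],"spin": 0},{"linear": [-1.31,-3.04,-2],"spin": 0},{"linear": [-1.31,-3.04,-2],"spin": 0},{"linear": [0,0,0],"spin": 0},{"linear": [0,0,0],"spin": 0},{"linear": [0,0,0],"spin": 0}], "fingers": 0.7}}

```text
t: 48.75
eef_pos: [0.4539, -0.1679, 0.2115]
orientation: [180.0, -0.0, 120.5]
wrist_force: [0.2, 0.1, 0.8]
finger_gap: 0.703
finger_force: 0.0
```

```bash
python3 - <<'E'
from h import *
d=snap('wrist','f0'); print(d['eef'],d['eo'],proj('f0',[.4529,-.1682,.043]))
cv2.imwrite('pics/f0b.png',cv2.resize(cv2.imread('pics/f0.png')[140:270,200:360],(800,650),interpolation=cv2.INTER_CUBIC)[:600])
E
```

```text
[0.4539239312646675, -0.1679237858509694, 0.2115345262947657] [179.99246413487234, -0.007996178915705827, 120.53579573879931] [277.91433513 199.17056487]
```

View pics/f0b.png

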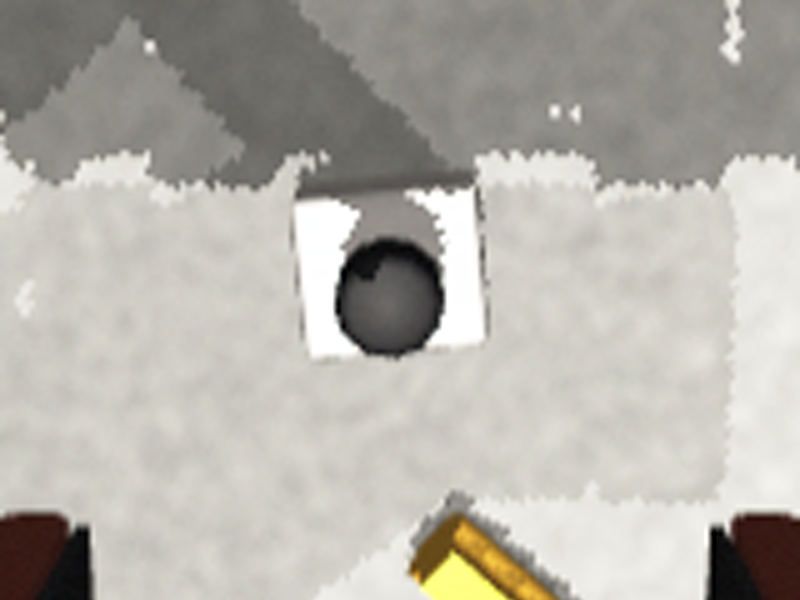

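The follower's top-face corners are at crop (295,200), (473,188), (487,342), (310,358). The wider 36 mm side lies across the fingers, so it's already nearly aligned.

```bash
python3 - <<'E'
from h import *
P=np.array([onz('f0',200+u/5-.4,140+v/5-.4,.022)[:2] for u,v in((295,200),(473,188),(487,342),(310,358))])
c=P.mean(0); e=P[1]-P[0]+P[2]-P[3]; f=P[0]-P[3]+P[1]-P[2]
print(c,np.linalg.norm(e)/2,np.linalg.norm(f)/2,np.degrees(np.arctan2(f[1],f[0])),np.degrees(np.arctan2(e[1],e[0]))+90)
print((c-[.4539,-.1679])*100)
print(tri(('f0',200+390/5,140+298/5),('w3',410*.7,193*.7)))
E
```

```text
[ 0.45264153 -0.16796728] 0.03427144710470909 0.030711951228354753 125.59232867257133 125.041235993635
[-0.12584721 -0.0067281 ]
(array([ 0.45313728, -0.16785797,  0.04588687]), [0.300985572364397, 0.3009855723644758])
```

>>> {"name": "play_rows", "arguments": {"deltas": [{"linear": [-0.1,0,0],"spin": 0.083},{"linear": [0,0,-4.5],"spin": 0},{"linear": [0,0,-4.5],"spin": 0},{"linear": [0,0,-4.5],"spin": 0},{"linear": [0,0,-3.9],"spin": 0},{"linear": [0,0,0],"spin": 0},{"linear": [0,0,0],"spin": 0}]}}

```text
t: 49.5
eef_pos: [0.453, -0.1678, 0.0378]
orientation: [-180.0, -0.0, 125.3]
wrist_force: [-0.0, 1.4, 0.4]
finger_gap: 0.702
finger_force: 0.0
```

>>> {"name": "play_rows", "arguments": {"deltas": [{"linear": [0,0,0],"spin": 0},{"linear": [0,0,0],"spin": 0},{"linear": [0,0,0],"spin": 0},{"linear": [0,0,0],"spin": 0},{"linear": [0,0,0],"spin": 0}], "fingers": 0, "grip_force": 30}}

```text
t: 50.0
eef_pos: [0.4533, -0.1687, 0.0389]
orientation: [179.9, 0.1, 125.3]
wrist_force: [-2.0, 1.0, 10.5]
finger_gap: 0.406
finger_force: 30.0
```

>>> {"name": "play_rows", "arguments": {"deltas": [{"linear": [0,0,2],"spin": 0},{"linear": [0,0,5],"spin": 0},{"linear": [0,0,5],"spin": 0},{"linear": [0,0,5],"spin": 0},{"linear": [0,0,5],"spin": 0},{"linear": [0,0,0],"spin": 0}]}}

```text
t: 50.6
eef_pos: [0.4558, -0.1697, 0.2643]
orientation: [179.6, 0.6, 125.3]
wrist_force: [0.1, -0.4, -1.7]
finger_gap: 0.408
finger_force: 30.0
```

>>> {"name": "play_rows", "arguments": {"deltas": [{"linear": [1.06,2.43,0],"spin": -0.0083},{"linear": [1.06,2.43,0],"spin": -0.0083},{"linear": [1.06,2.43,0],"spin": -0.0083},{"linear": [1.06,2.43,0],"spin": -0.0083},{"linear": [1.06,2.43,0],"spin": -0.0083},{"linear": [1.06,2.43,0],"spin": -0.0083},{"linear": [1.06,2.43,0],"spin": -0.0083},{"linear": [1.06,2.43,0],"spin": -0.0083},{"linear": [1.06,2.43,0],"spin": -0.0083},{"linear": [1.06,2.43,0],"spin": -0.0083},{"linear": [0,0,0],"spin": 0},{"linear": [0,0,0],"spin": 0}]}}

```text
t: 51.8
eef_pos: [0.5577, 0.0748, 0.2564]
orientation: [-179.9, -0.0, 120.6]
wrist_force: [0.7, -1.2, -2.1]
finger_gap: 0.405
finger_force: 30.0
```

```bash
python3 tube.py t5; python3 -c "
import cv2;cv2.imwrite('pics/t5b.png',cv2.resize(cv2.imread('pics/t5.png')[0:320,60:500],(770,560)))"
```

```text
t5 x=-110..336 step 4: .........................................YYYYYYYYY.-------------------------------------------------------------
```

View pics/t5b.png

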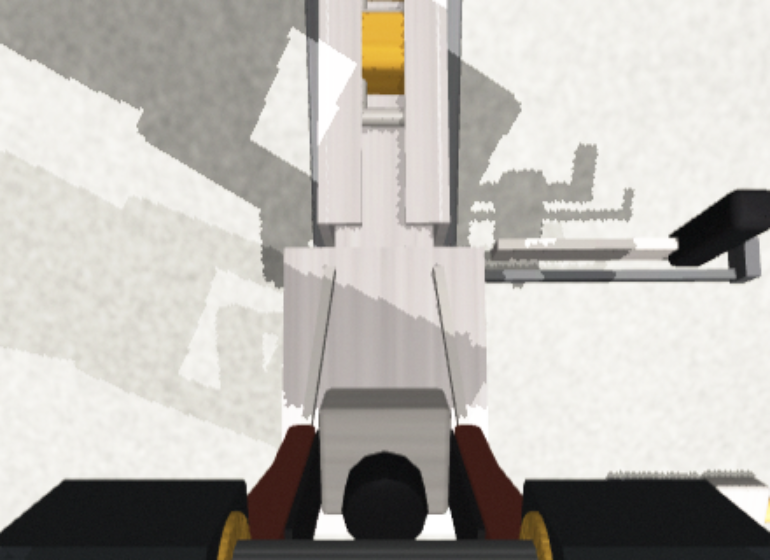

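Lock4 rests in the tube with its shackle trailing (crop rows 10–125), the gate is clear, and the follower hangs aligned over the tray. I'll place it.

>>> {"name": "play_rows", "arguments": {"deltas": [{"linear": [0,0,-2],"spin": 0},{"linear": [0,0,-1.6],"spin": 0},{"linear": [0,0,0],"spin": 0}]}}

```text
t: 52.15
eef_pos: [0.5565, 0.0735, 0.2193]
orientation: [-179.7, -0.1, 120.5]
wrist_force: [-0.8, -0.0, -2.5]
finger_gap: 0.405
finger_force: 30.0
```

>>> {"name": "play_rows", "arguments": {"deltas": [{"linear": [0,0,-0.6],"spin": 0},{"linear": [0,0,-0.6],"spin": 0},{"linear": [0,0,0],"spin": 0},{"linear": [0,0,-0.4],"spin": 0},{"linear": [0,0,-0.4],"spin": 0},{"linear": [0,0,0],"spin": 0},{"linear": [0,0,0],"spin": 0}], "grip_force": 10}}

```text
t: 52.85
eef_pos: [0.5587, 0.075, 0.2018]
orientation: [180.0, -0.0, 120.5]
wrist_force: [-2.3, 2.0, 1.6]
finger_gap: 0.405
finger_force: 10.0
```

>>> {"name": "play_rows", "arguments": {"deltas": [{"linear": [0,0,0],"spin": 0},{"linear": [0,0,0],"spin": 0},{"linear": [0,0,0],"spin": 0},{"linear": [0,0,0],"spin": 0},{"linear": [0,0,0],"spin": 0},{"linear": [0,0,0],"spin": 0},{"linear": [0,0,0],"spin": 0},{"linear": [0,0,2],"spin": 0},{"linear": [0,0,4],"spin": 0},{"linear": [0,0,4],"spin": 0},{"linear": [0,0,0],"spin": 0},{"linear": [0,0,0],"spin": 0}], "fingers": 0.65}}

```text
t: 54.05
eef_pos: [0.5588, 0.0747, 0.3023]
orientation: [179.9, 0.1, 120.5]
wrist_force: [-0.9, 0.3, -0.6]
finger_gap: 0.653
finger_force: 0.0
```

```bash
python3 tube.py t6; python3 -c "
import cv2;cv2.imwrite('pics/t6b.png',cv2.resize(cv2.imread('pics/t6.png')[0:320,60:500],(770,560)))"
```

```text
t6 x=-110..336 step 4: ..........................................YYYYYYYY.YYYY---------------------------------------------------------
```

View pics/t6b.png

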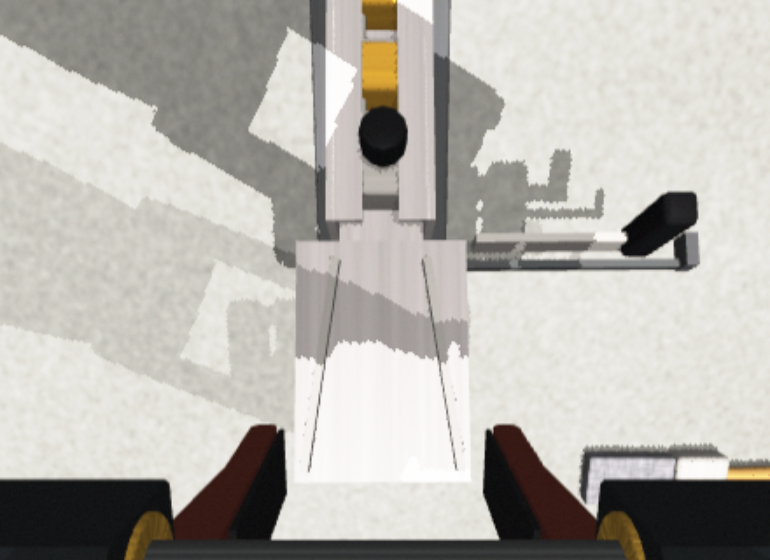

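The follower is inside the tube, with its rear edge past the mouth at crop row ~208. Now to shut the gate.

>>> {"name": "play_rows", "arguments": {"deltas": [{"linear": [1.7,2.88,0],"spin": 0},{"linear": [1.7,2.88,0],"spin": 0},{"linear": [1.7,2.88,0],"spin": 0},{"linear": [1.68,2.88,0],"spin": 0},{"linear": [0,0,0],"spin": 0},{"linear": [0,0,-3.5],"spin": 0},{"linear": [0,0,-3.5],"spin": 0},{"linear": [0,0,-2.5],"spin": 0},{"linear": [0,0,-1.7],"spin": 0},{"linear": [0,0,0],"spin": 0},{"linear": [0,0,0],"spin": 0}], "fingers": 0.45}}

```text
t: 55.2
eef_pos: [0.6252, 0.189, 0.188]
orientation: [-179.8, -0.0, 120.5]
wrist_force: [0.4, -0.4, 1.0]
finger_gap: 0.449
finger_force: 0.0
```

>>> {"name": "play_rows", "arguments": {"deltas": [{"linear": [0,0,0],"spin": 0},{"linear": [0,0,0],"spin": 0},{"linear": [0,0,0],"spin": 0},{"linear": [0,0,0],"spin": 0},{"linear": [0,0,0],"spin": 0}], "fingers": 0, "grip_force": 30}}

```text
t: 55.7
eef_pos: [0.6263, 0.1897, 0.1899]
orientation: [-180.0, 0.0, 120.5]
wrist_force: [-1.2, -0.9, 2.2]
finger_gap: 0.159
finger_force: 30.0
```

>>> {"name": "play_rows", "arguments": {"deltas": [{"linear": [-0.862,-0.508,0],"spin": 0},{"linear": [-0.862,-0.508,0],"spin": 0},{"linear": [-0.862,-0.508,0],"spin": 0},{"linear": [-0.862,-0.508,0],"spin": 0},{"linear": [-0.862,-0.508,0],"spin": 0},{"linear": [-0.862,-0.508,0],"spin": 0},{"linear": [-0.1,-0.06,0],"spin": 0},{"linear": [0,0,0],"spin": 0},{"linear": [0,0,0],"spin": 0}]}}

```text
t: 56.6
eef_pos: [0.5737, 0.1583, 0.1898]
orientation: [-180.0, 0.0, 120.5]
wrist_force: [1.4, -4.7, 5.4]
finger_gap: 0.155
finger_force: 30.0
```

>>> {"name": "play_rows", "arguments": {"deltas": [{"linear": [-0.15,-0.09,0],"spin": 0},{"linear": [-0.15,-0.09,0],"spin": 0},{"linear": [0,0,0],"spin": 0},{"linear": [0,0,0],"spin": 0}]}}

```text
t: 57.0
eef_pos: [0.5729, 0.1579, 0.1899]
orientation: [179.7, 0.1, 120.5]
wrist_force: [8.7, 0.8, -0.2]
finger_gap: 0.159
finger_force: 30.0
```

>>> {"name": "play_rows", "arguments": {"deltas": [{"linear": [0.12,0.07,0],"spin": 0},{"linear": [0.08,0.05,0],"spin": 0},{"linear": [0,0,0],"spin": 0}]}}

```text
t: 57.3
eef_pos: [0.5731, 0.158, 0.1898]
orientation: [180.0, 0.0, 120.5]
wrist_force: [2.5, -3.9, 6.2]
finger_gap: 0.158
finger_force: 30.0
```

>>> {"name": "play_rows", "arguments": {"deltas": [{"linear": [0,0,0],"spin": 0},{"linear": [0,0,0],"spin": 0},{"linear": [0,0,0],"spin": 0},{"linear": [0,0,3],"spin": 0},{"linear": [0,0,4],"spin": 0},{"linear": [0,0,4],"spin": 0},{"linear": [0,-4,1],"spin": 0},{"linear": [0,-4,1],"spin": 0},{"linear": [0,0,0],"spin": 0},{"linear": [0,0,0],"spin": 0}], "fingers": 0.45}}

```text
t: 58.3
eef_pos: [0.5724, 0.0778, 0.3193]
orientation: [-180.0, -0.0, 120.4]
wrist_force: [-0.8, 0.4, 0.1]
finger_gap: 0.453
finger_force: 0.0
```

```bash
python3 - <<'E'
from h import *
snap('wrist','z0'); snap('side','z1')
a=cv2.resize(cv2.imread('pics/z0.png')[0:280,100:500],(500,350)); b=cv2.resize(cv2.imread('pics/z1.png')[120:250,150:320],(459,351))[:350]
cv2.imwrite('pics/zb.png',cv2.resize(np.hstack([a,b]),(800,292)))
E
```

```text
(no output)
```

View pics/zb.png

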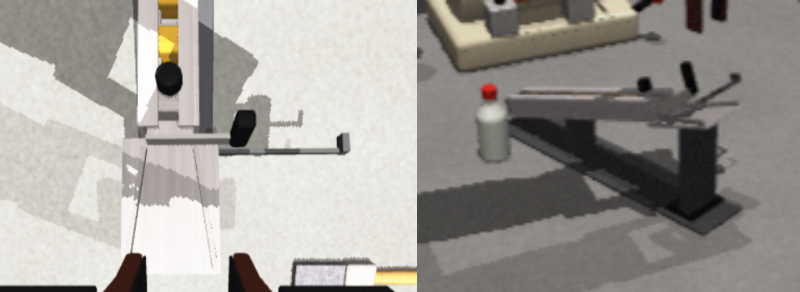

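The gate plate lies across the mouth (left view, row ~138), the knob stands behind it inside the tube, and the oil bottle is standing. I'll hand the job in.

```bash
python3 -c "
from workcell import ctrl
print(ctrl.close_job())"
```

```text
the job is handed in; nothing more can be done
None
```

I handed the job in at about 58 s: all five padlocks went in longest to shortest, blunt end first, with the follower behind them and the gate shut to its stop; the last pictures show the oil bottle standing, and the hand-in returned no verdict.

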